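Load the engraver carriage with candle blocks and arm it

TASK

Slide the engraver's carriage out to its loading stop, on the side of its black grip and away from the engraving head. Then lay every wooden candle block flat in a bay of its own on the carriage, in the middle of the bed, each with its brass candle cup facing up (turn over those that lie cup down). With all of them loaded, slide the carriage fully in under the head to its other stop, and only then push the grip of the control box's arming slide all the way to its far end; leave the bystanding things where they are.

Things in the scene. Friction and masses are not known exactly. Their poses are not given: they have to be found in the camera images.
- block0: Pale wood candle block, a box 60 mm long (x) by 42 wide (y) by 28 thick (z), 40 to 85 g; origin at its centre. A round brass cup (33 mm across, dark inside, flush, not felt by fingers) is let into the middle of its +z face: z up means cup up. Starts flat on the table, cup up or cup down (plain wood on top). Two or three of the four blocks are there, the rest absent.
- block1: Pale wood candle block, a box 60 mm long (x) by 42 wide (y) by 28 thick (z), 40 to 85 g; origin at its centre. A round brass cup (33 mm across, dark inside, flush, not felt by fingers) is let into the middle of its +z face: z up means cup up. Starts flat on the table, cup up or cup down (plain wood on top). Two or three of the four blocks are there, the rest absent.
- block2: Pale wood candle block, a box 60 mm long (x) by 42 wide (y) by 28 thick (z), 40 to 85 g; origin at its centre. A round brass cup (33 mm across, dark inside, flush, not felt by fingers) is let into the middle of its +z face: z up means cup up. Starts flat on the table, cup up or cup down (plain wood on top). Two or three of the four blocks are there, the rest absent.
- block3: Pale wood candle block, a box 60 mm long (x) by 42 wide (y) by 28 thick (z), 40 to 85 g; origin at its centre. A round brass cup (33 mm across, dark inside, flush, not felt by fingers) is let into the middle of its +z face: z up means cup up. Starts flat on the table, cup up or cup down (plain wood on top). Two or three of the four blocks are there, the rest absent.
- carriage (a joint): Position of the engraver's carriage along its rails: 0 = out at the loading stop, 0.18 m = fully in at the stop under the engraving head; it starts part-way. It stays where it is left; moving it takes about 3 N plus a little damping.
- bed (a point): Middle of the carriage's aluminium bed, on its top face, 32 mm above the table. Axes ride with the carriage: y along the rails to the black grip and loading stop (the joint grows to -y), x across, z up. Bed 96 mm in x. Five ribs across it (10 mm high, 6 thick in y, 44 long in x, centred on x = 0) at y = -108, -54, 0, 54, 108 mm part four bays, open at both x ends.
- bay0 (a point): Middle of the floor of bay 1 of 4, at y = -81 mm from point bed, axes as point bed. The bay is 48 mm wide in y between its ribs: a block lies in it with its 60 mm length along x (either way round), 3 mm of play on each side in y; centre it in x.
- bay1 (a point): Middle of the floor of bay 2 of 4, at y = -27 mm from point bed, axes as point bed. The bay is 48 mm wide in y between its ribs: a block lies in it with its 60 mm length along x (either way round), 3 mm of play on each side in y; centre it in x.
- bay2 (a point): Middle of the floor of bay 3 of 4, at y = 27 mm from point bed, axes as point bed. The bay is 48 mm wide in y between its ribs: a block lies in it with its 60 mm length along x (either way round), 3 mm of play on each side in y; centre it in x.
- bay3 (a point): Middle of the floor of bay 4 of 4, at y = 81 mm from point bed, axes as point bed. The bay is 48 mm wide in y between its ribs: a block lies in it with its 60 mm length along x (either way round), 3 mm of play on each side in y; centre it in x.
- lens (a point): Lower tip of the lens under the green engraving head, 101 mm above the table. Axes: y along the rails to the loading stop. The head (90 mm in y, -25 to +145 mm in x from here, from 130 to 200 mm above the table) hangs from a column on its +x side. At the loading stop the middle of the nearest bay is 159 mm away from it along y, so the head is clear of all bays.
- carriage_grip (a point): Centre of the top of the carriage's upright black grip, a post 30 mm (x) by 18 mm (y) by 50 mm tall standing on the bed, 147 mm towards +y from point bed; axes as point bed. Pinch it from above across its 18 mm along y and push or pull.
- ready_slide (a joint): Position of the arming slide's grip on the control box: starts between 0 and 0.03 m, 0.08 m = its far end stop. It stays where it is left; moving it takes about 1.5 N.
- ready_slide_top (a point): Centre of the top of the black grip of the arming slide, a post 28 mm (x) by 20 mm (y) by 40 mm tall, its top about 55 mm above the table, on a grey control box of 40 mm (x) by 130 mm (y) by 14 mm high, with a dark groove. Its y axis points along the track towards the far end (the joint grows along +y), roughly to the robot's left.
- offcut: Dark wood offcut, 46 x 30 x 18 mm, lying among the blocks; a bystander, not to be disturbed. Origin near the middle of its underside.
- rosette: Turned wooden rosette, 48 mm across and 17 mm high, lying among the blocks; a bystander, not to be disturbed. Origin near the middle of its underside.
- tree_a: Turned wooden toy tree, 85 mm tall, 50 mm across; a bystander, not to be disturbed. Origin near the middle of its underside.
- tree_b: Turned wooden toy tree, 65 mm tall, 40 mm across; a bystander, not to be disturbed. Origin near the middle of its underside.
- glue: Glue jar, 60 mm across, 130 mm tall; a bystander, not to be disturbed. Origin near the middle of its underside.
- tray: Black open tray, 120 x 160 x 35 mm, on the right; a bystander, not to be disturbed. Origin near the middle of its underside.
Not all that is in view belongs to the job. Leave any turquoise look-alike of the block2 alone. Leave any red look-alike of the block0 alone.

How it is judged:
By the outcome, as a careful person would: the job done as asked, in the order asked, and still so for the second after the job is handed in, with the robot touching nothing.
Of block0, block1, block2, block3 only 2 to 3 are there at a start; the rules pass over those that are not, and their reading is None.
At some moment in a run one of block0, block1, block2, block3 may be knocked a few centimetres aside while the robot is not near it.
Once in a run the grip may slacken for a moment while it holds something.
It also fails if it takes over 210 s, if anything falls off the work surface, if the arm or the gripper's body presses on something with over 40 N, if the wrist force passes 120 N, or if a joint passes its speed limit or range.

ROBOT

A 6-joint arm with a two-finger parallel gripper is mounted at the origin on the work surface. World frame = base frame: x ahead of the robot, y to its left, z up, the work surface at z = 0. Lengths are in mm, angles in rad, forces in N, time in s.
With the tool pointing down it reaches from about 275 to 1000 mm from the base axis. Payload 8.4 kg.
Tool frame: the origin (TCP) lies between the finger pads; the fingertips stand r.finger_overhang ahead of it and the grasp point (between the pads) is the TCP (r.finger_overhang is the distance from the TCP to the fingertips, in mm); z points along the fingers, y is the line along which they close (so a half turn about z gives the same grasp; the last joint's range is limited). The gripper opens to 85 mm and grips with 20 to 120 N. Pads are 22 mm wide; open, the fingers measure 114 mm over their backs; the gripper's body (76 mm by 85 mm) begins 54 mm behind the grasp point. The pads swing forward as they close: fully open they stand 13 mm farther back than shut.
Start: joints at [1.246, 0.353, 1.633, -0, 1.155, -0.002], TCP at [198.263, 592.722, 250.281] pointing down, gripper open.
Joint ranges: [-2.63, 2.63], [-0.92, 2.1], [0.06, 2.66], [-1.3, 4.44], [0, 2.69], [-3.02, 3.02]. Speed limits (rad/s): [2.22, 2.22, 2.79, 3.14, 3.14, 3.14].

INTERFACE

Orientations are given as [roll, pitch, yaw] about the fixed x, y, z axes, in that order (R = Rz(yaw) Ry(pitch) Rx(roll)).
In Python, from rig import r, cams, sign_off gives the robot as it stands.
- The arm moves only by the shell command python3 -m crank 'ROWS' [FORCE]. ROWS is JSON, a list of rows, each a list of 7 numbers: the shift along the tool's x, y, z in m, then the turn, a rotation vector about the tool's x, y, z in rad, then the closure, from 0 (fully open) to 1 (shut). In form: [[dx, dy, dz, ax, ay, az, gripper], ...]. A call has 1 to 5 rows; each row is the pose to reach, as a shift and turn from the pose commanded when the call began, along the tool's axes at that moment; what a row does not reach only later rows make up. A row lasts 1/10 s, in which the tool goes at most 50 mm and 8.59 degrees, less where a joint would pass 70% of its speed; a pose out of reach is approached as far as the arm can. A call with a gripper value outside its range is refused whole. The fingers move at their own pace and stop on an object; FORCE is the grip in N (left out, the last holds). Time passes only in rows, so rows that repeat a pose let the fingers close. It gives the time, the measured TCP pose, the force, the opening and the grip force at its end, in the units of the state.
- r.sense(): the state, without advancing time (a new reading comes with each control period).
- cams.grab_frame(name): name is "scene" or "top" or "wrist"; returns a dict with "image" (384x512x3 uint8, red, green, blue), "fx", "fy", "cx", "cy" (pixels), "D" ([k1, k2, p1, p2, k3] as OpenCV has them; the pictures are not rectified), "position" and "orientation" of the camera in the world. Camera axes: x right, y down, z forward; pixel columns grow to the right and rows downward; lengths in mm; the calibration is good to about 2 mm. A picture is of the moment at which its call begins. There is no depth.
- sign_off(): hands the job in; it is judged then, once.
The state is a dict: "clock": time; "qpos": joint angles; "qvel": joint speeds; "joint_efforts": joint torques, N m; "eef_pos": TCP position; "tcp_rot": TCP orientation; "contact_force": force on the tool from outside, world axes, zero at the start; "wrist_torque": the same for the moment, N m; "opening": opening from 0.0 (shut) to 1.0 (fully open); "grasp_force": force on a finger pad.
Only numpy, scipy, OpenCV 4.12 (cv2) and the standard library are available. Lean on these libraries where they do the work, as an engineer would, in place of code of your own. Each camera call takes 0.05 s, during which the arm holds its last target. There are 200 camera calls.

## Working session

There is one attempt and no reset: what is moved stays moved. The work goes in short steps, Python scripts to look and compute and a shell command to move; the robot and the scene stay as the last step left them, time stands still between calls to the robot, and variables do not carry over. Pictures are saved under pics/ and viewed, at most 14 in all, crops included, and the job is handed in when it is done.

```bash
ls; mkdir -p pics; python3 - <<'E'
from rig import r,cams
import cv2
s=r.sense(); print(s, r.finger_overhang)
for n in ("scene","top","wrist"):
    f=cams.grab_frame(n); cv2.imwrite(f"pics/{n}0.png",f["image"][:,:,::-1])
    print(n,{k:v for k,v in f.items() if k!="image"})
a=[cv2.imread(f"pics/{n}0.png") for n in("scene","top")]
cv2.imwrite("pics/t.png",cv2.resize(a[1],(800,600),interpolation=cv2.INTER_CUBIC))
E
```

```text
pics
{'clock': 0.0, 'qpos': array([ 1.24563245e+00,  3.53650663e-01,  1.63414637e+00,  2.99225567e-05,
        1.15522203e+00, -2.37318683e-03]), 'qvel': array([-0.00111494,  0.00060703, -0.00089823, -0.00087512,  0.00023596,
       -0.00090828]), 'joint_efforts': array([ 1.69922710e-03, -6.05253196e+01, -3.42066479e+01,  1.93649616e-04,
        9.41448554e-03,  1.56012317e-05]), 'eef_pos': array([198.08641678, 592.28953666, 249.55486688]), 'tcp_rot': array([-3.14016631e+00, -3.07434844e-05,  2.81878984e+00]), 'contact_force': array([-0.25437408, -0.03759375, -0.05762199]), 'wrist_torque': array([ 0.00869786,  0.02779736, -0.02456639]), 'grasp_force': 0.0, 'opening': 0.9964648578112396} 19.0
scene {'fx': 416.95320199042527, 'fy': 416.95320199042527, 'cx': 251.42192781895875, 'cy': 190.9096544401038, 'D': array([-0.01617147,  0.        ,  0.        ,  0.        ,  0.        ]), 'position': array([1347.39776819,  172.25491891, 1054.56498856]), 'orientation': array([-2.41313538, -0.0132408 ,  1.76850531])}
top {'fx': 386.3459710226571, 'fy': 386.3459710226571, 'cx': 256.7728625391807, 'cy': 190.82015878369725, 'D': array([-0.09729018,  0.        ,  0.        ,  0.        ,  0.        ]), 'position': array([ 278.82080228,   -4.22745693, 1375.08888939]), 'orientation': array([-2.97270800e+00,  1.47764090e-03, -1.56468748e+00])}
wrist {'fx': 296.61712705959513, 'fy': 296.61712705959513, 'cx': 260.20570007979205, 'cy': 190.69140337005717, 'D': array([0.00618473, 0.        , 0.        , 0.        , 0.        ]), 'position': array([134.0781713 , 614.13911048, 373.3878408 ]), 'orientation': array([2.86847347e+00, 8.76512415e-04, 1.24817265e+00])}
```

View pics/t.png

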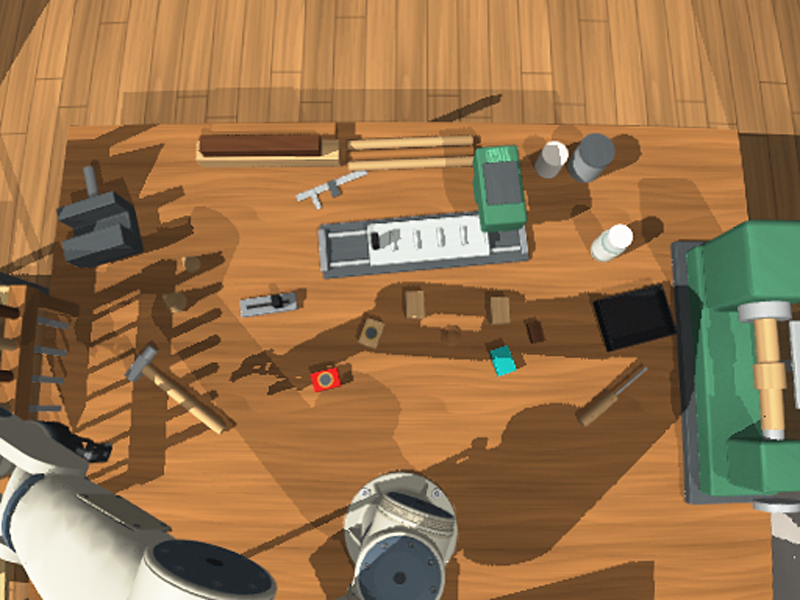

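View pics/scene0.png

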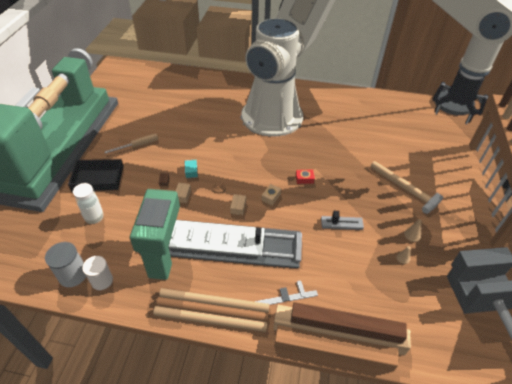

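The top view (800x600 scale) shows three blocks: cup up at (372,333), plain tops at (414,304) and (499,309). The engraver is at about (425,243) and the control box at (268,304). I'll enlarge both views next.

```bash
cat > h.py <<'E'
import numpy as np, cv2
from scipy.spatial.transform import Rotation as R
from rig import r,cams
def cal(n): 
    f=cams.grab_frame(n); return f
def ray(f,p):
    K=np.array([[f["fx"],0,f["cx"]],[0,f["fy"],f["cy"]],[0,0,1.]])
    u=cv2.undistortPoints(np.array([[p]],float),K,np.array(f["D"]))[0,0]
    return np.array(f["position"]), R.from_euler("xyz",f["orientation"]).as_matrix()@np.array([u[0],u[1],1.])
def onz(f,p,z):
    o,d=ray(f,p); return o+d*(z-o[2])/d[2]
def tri(f,p,g,q):
    (o,d),(a,b)=ray(f,p),ray(g,q)
    s,t=np.linalg.lstsq(np.stack([d,-b],1),a-o,rcond=None)[0]
    P,Q=o+s*d,a+t*b; return (P+Q)/2,np.linalg.norm(P-Q)
def proj(f,P):
    K=np.array([[f["fx"],0,f["cx"]],[0,f["fy"],f["cy"]],[0,0,1.]])
    M=R.from_euler("xyz",f["orientation"]).as_matrix().T
    return cv2.projectPoints(np.array(P,float).reshape(-1,1,3),cv2.Rodrigues(M)[0],-M@np.array(f["position"]),K,np.array(f["D"]))[0][:,0]
def crop(f,x0,y0,w,h,s,name):
    im=f["image"][y0:y0+h,x0:x0+w,::-1]
    im=cv2.resize(im,None,fx=s,fy=s,interpolation=cv2.INTER_CUBIC)
    for i in range(0,w,20): cv2.putText(im,str(x0+i),(i*s,8),0,.3,(0,0,255)); cv2.line(im,(i*s,8),(i*s,14),(0,0,255))
    for i in range(0,h,20): cv2.putText(im,str(y0+i),(0,i*s+4),0,.3,(0,0,255)); cv2.line(im,(18,i*s),(24,i*s),(0,0,255))
    cv2.imwrite(name,im)
def tool(P,yaw=None):
    """shift in current tool axes (m) to bring TCP to world P (mm)"""
    s=r.sense(); M=R.from_euler("xyz",s["tcp_rot"]).as_matrix()
    return np.round(M.T@(np.array(P)-s["eef_pos"])/1000,4)
E
python3 - <<'E'
from h import *
t=cal("top"); s=cal("scene")
crop(t,148,118,200,132,4,"pics/tc.png"); crop(s,120,150,255,130,3,"pics/sc.png")
E
```

```text
(no output)
```

View pics/tc.png

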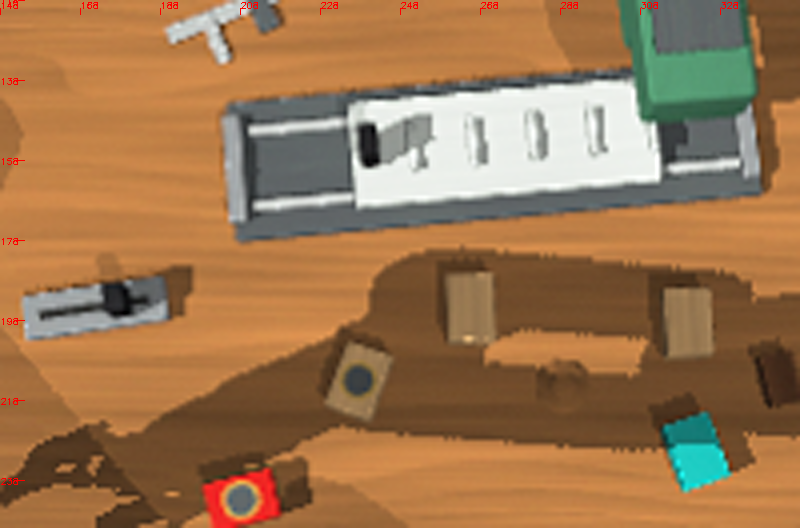

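View pics/sc.png

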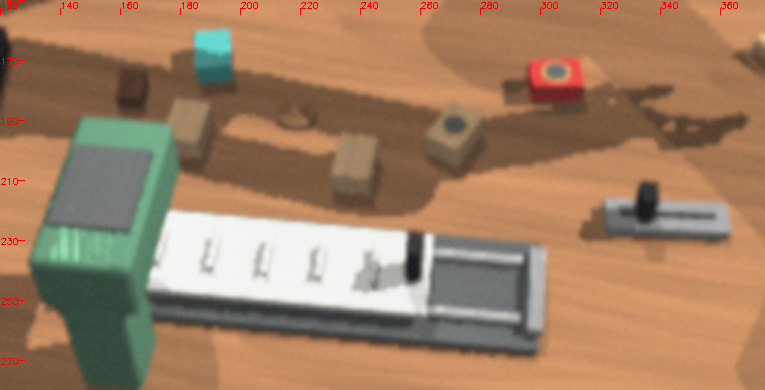

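Top crop: the cup-up block A has its cup at px (237.5,213). B's top is centred near (265.7,195) and C's near (320.3,198.5), both cup down. The carriage grip top is near (240,154) and the arming grip near (177.5,192). Scene crop: A's cup is at (271.7,191.3), B's top at (240,201), C's top at (183.5,190) and the carriage grip top at (258.5,228.5).

```bash
python3 - <<'E'
from h import *
t=cal("top"); s=cal("scene")
T=lambda x,y:(147.6+x/4,117.6+y/4)
S=lambda x,y:(119.7+x/3,149.7+y/3)
for n,a,b in [("A cup",(358,380),(455,124)),("B",(470,307),(358,153)),("C",(689,321),(191,119)),("grip",(368,144),(414,236)),("ready",(120,296),(648,187)),
   ("bed corner",(358,208),(434,234)),("ready box far",(165,278),(0,0))]:
    if b!=(0,0): print(n,tri(t,T(*a),s,S(*b)))
for n,a,z in [("bedNW",(350,103),32),("bedSW",(358,208),32),("bedSE",(661,181),32),("bx0",(24,340),14),("bx1",(168,319),14),("bx2",(163,278),14),("bx3",(23,295),14),
  ("A1",(357,340),28),("A2",(392,352),28),("A3",(374,421),28),("A4",(328,407),28),
  ("B1",(447,272),28),("B2",(492,272),28),("B3",(495,343),28),("B4",(450,343),28),
  ("C1",(665,288),28),("C2",(712,287),28),("C3",(713,356),28),("C4",(667,356),28),("ros",(563,383),10),("offc",(777,376),9),("turq",(697,452),28),("rib2",(536,135),42),("rib1",(595,130),42),("rib3",(475,140),42)]:
    print(n,onz(t,T(*a),z).round(0))
E
```

```text
A cup (array([430.84449335,  68.86108664,  24.82005553]), np.float64(2.0893791419840433))
B (array([495.78348892, -27.88346556,  26.69653392]), np.float64(4.997109902733586))
C (array([ 484.18733201, -220.68766653,   24.76909604]), np.float64(7.6196439713428195))
grip (array([630.28824921,  59.85818408,  78.53239568]), np.float64(1.0354531594961485))
ready (array([499.87414456, 278.74996082,  51.58292955]), np.float64(6.684733154352523))
bed corner (array([585.17067747,  71.96134205,  25.92881346]), np.float64(3.895259754095047))
bedNW [681.  78.  32.]
bedSW [584.  70.  32.]
bedSE [ 611. -201.   32.]
bx0 [466. 369.  14.]
bx1 [486. 239.  14.]
bx2 [523. 245.  14.]
bx3 [507. 371.  14.]
A1 [466.  69.  28.]
A2 [456.  38.  28.]
A3 [395.  53.  28.]
A4 [407.  94.  28.]
B1 [527. -10.  28.]
B2 [528. -50.  28.]
B3 [464. -52.  28.]
B4 [464. -13.  28.]
C1 [ 514. -203.   28.]
C2 [ 515. -245.   28.]
C3 [ 454. -245.   28.]
C4 [ 453. -204.   28.]
ros [ 431. -113.   10.]
offc [ 438. -305.    9.]
turq [ 369. -229.   28.]
rib2 [649. -89.  42.]
rib1 [ 654. -141.   42.]
rib3 [644. -34.  42.]
```

Heights check out (25-27 mm blocks, 78-82 mm grip). I'll move over the carriage grip and look again with the wrist camera.

```bash

python3 -m crank '[[-0.04,-0.025,0,0,0,0,0],[-0.08,-0.05,0,0,0,0,0],[-0.12,-0.075,0,0,0,0,0],[-0.16,-0.1,0,0,0,0,0],[-0.2,-0.125,0,0,0,0,0]]'
python3 -m crank '[[-0.04,-0.025,0,0,0,0,0],[-0.08,-0.05,0,0,0,0,0],[-0.12,-0.075,0,0,0,0,0],[-0.16,-0.1,0,0,0,0,0],[-0.2,-0.125,0,0,0,0,0]]'
python3 -m crank '[[-0.04,-0.025,0,0,0,-0.14,0],[-0.08,-0.05,0,0,0,-0.28,0],[-0.12,-0.075,0,0,0,-0.42,0],[-0.15,-0.1,0,0,0,-0.42,0],[-0.17,-0.11,0,0,0,-0.42,0]]'
python3 - <<'E'
from h import *
s=r.sense(); print(s)
f=cal("wrist"); print(f["position"],f["orientation"]); cv2.imwrite("pics/w1.png",f["image"][:,:,::-1])
import pickle; pickle.dump(f,open("w1.pkl","wb"))
E
```

```text
clock: 0.85
eef_pos: [349.2, 409.2, 250.4]
tcp_rot: [3.141, 0.0, 2.819]
contact_force: [0.6, 0.5, -1.3]
opening: 1.001
grasp_force: 0.0
clock: 1.35
eef_pos: [499.3, 227.1, 250.5]
tcp_rot: [3.141, 0.0, 2.819]
contact_force: [-0.5, 1.0, -0.8]
opening: 0.997
grasp_force: 0.0
clock: 1.85
eef_pos: [625.8, 67.5, 250.2]
tcp_rot: [-3.141, 0.0, -3.046]
contact_force: [-0.3, 0.0, 0.4]
opening: 1.002
grasp_force: 0.0
{'clock': 1.85, 'qpos': array([ 1.05388761e-01,  3.59885936e-01,  1.62356846e+00, -6.70419775e-04,
        1.15803577e+00, -1.56057058e+00]), 'qvel': array([-0.25205763,  0.20774122, -0.30040777,  0.01871627,  0.09670915,
       -0.24437549]), 'joint_efforts': array([ 4.12571663e-02, -6.25847697e+01, -3.31431270e+01, -2.86858343e-01,
       -1.80944097e-01, -1.21482164e-01]), 'eef_pos': array([625.8166622 ,  67.50778221, 250.17959121]), 'tcp_rot': array([-3.14097959e+00,  1.08681046e-04, -3.04616070e+00]), 'contact_force': array([-0.30167449,  0.03819619,  0.38674839]), 'wrist_torque': array([ 0.04042399,  0.00280598, -0.007069  ]), 'grasp_force': 0.0, 'opening': 1.0019060113396066}
[558.47385791  61.10898531 373.93833646] [2.86823806e+00 4.97865905e-04 1.66643556e+00]
```

View pics/w1.png

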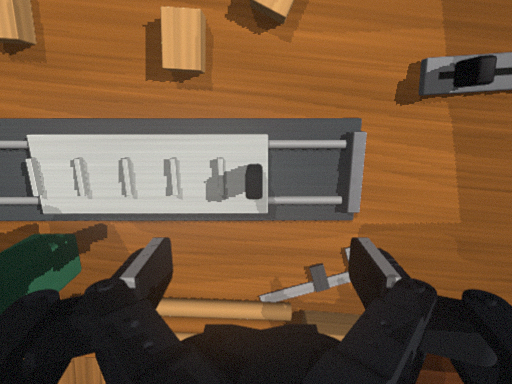

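The wrist view has the rails level in the image, so the yaw matches. The carriage grip top is at (255,181), the bed's outer corners are at (268,135) and (267,212), and the middle rib is at (128,178).

```bash
python3 - <<'E'
from h import *
import pickle; f=pickle.load(open("w1.pkl","rb")); t=cal("top")
print("tri grip",tri(f,(255,181),t,(239.7,153.7)))
print("grip",onz(f,(255,181),82))
for p in [(268,135),(267,212)]: print(onz(f,p,32))
for p in [(77,178),(126,178),(172,178),(357,134),(348,212)]: print("rib",onz(f,p,42))
print("ready",onz(f,(475,70),55), tri(f,(476,70),t,(177.6,191.6)))
for p in [(162,8),(205,9),(204,69),(163,75)]: print("B",onz(f,p,28))
print(r.sense()["eef_pos"])
P=onz(f,(255,181),82); print(tool([P[0],P[1],70]))
E
```

```text
tri grip (array([649.65755212,  62.76497853,   4.77967213]), np.float64(0.7357852224469846))
grip [630.32121481  62.55836013  82.        ]
[587.60553109  72.63635822  32.        ]
[680.04359743  80.93975708  32.        ]
rib [ 656.17377203 -140.62886015   42.        ]
rib [650.80262233 -84.87770835  42.        ]
rib [645.75226654 -32.40908543  42.        ]
rib [576.34217808 169.81613598  42.        ]
rib [667.2895411  175.91738048  42.        ]
ready [502.44435886 270.97452808  55.        ] (array([500.92188363, 276.27665847,  48.12590898]), np.float64(0.6112066455399846))
B [470.10606424 -49.19663601  28.        ]
B [466.71715904  -5.07721594  28.        ]
B [524.35071176  -3.61016192  28.        ]
B [534.75452951 -47.82366787  28.        ]
[626.35564741  68.03036826 250.10961809]
[-0.0033 -0.0057  0.1801]
```

```bash

python3 -m crank '[[-0.003,-0.006,0.04,0,0,0,0],[-0.003,-0.006,0.08,0,0,0,0],[-0.003,-0.006,0.12,0,0,0,0],[-0.003,-0.006,0.16,0,0,0,0],[-0.003,-0.006,0.185,0,0,0,0]]'
python3 -m crank '[[0,0,0,0,0,0,0.5],[0,0,0,0,0,0,0.9],[0,0,0,0,0,0,0.9],[0,0,0,0,0,0,0.9],[0,0,0,0,0,0,0.9]]' 40
python3 -m crank '[[0,0.01,0,0,0,0,0.9],[0,0.025,0,0,0,0,0.9],[0,0.04,0,0,0,0,0.9],[0,0.05,0,0,0,0,0.9],[0,0.05,0,0,0,0,0.9]]' 
python3 -m crank '[[0,0.005,0,0,0,0,0.9],[0,0.01,0,0,0,0,0.9],[0,0.015,0,0,0,0,0.9],[0,0.015,0,0,0,0,0.9]]' 
```

```text
clock: 2.45
eef_pos: [626.0, 65.5, 62.4]
tcp_rot: [3.141, -0.003, -3.044]
contact_force: [0.1, 0.2, 0.3]
opening: 1.001
grasp_force: 0.0
clock: 2.95
eef_pos: [629.3, 64.8, 67.2]
tcp_rot: [-3.141, 0.003, -3.044]
contact_force: [-1.1, -1.2, 7.0]
opening: 0.206
grasp_force: 39.8
clock: 3.45
eef_pos: [624.3, 116.1, 67.2]
tcp_rot: [3.141, 0.003, -3.044]
contact_force: [-0.5, 3.2, 7.5]
opening: 0.207
grasp_force: 39.9
clock: 3.85
eef_pos: [623.0, 130.1, 67.2]
tcp_rot: [3.141, 0.003, -3.044]
contact_force: [-0.6, 0.9, 7.3]
opening: 0.207
grasp_force: 39.9
```

```bash

python3 -m crank '[[0,0.005,0,0,0,0,0.9],[0,0.01,0,0,0,0,0.9],[0,0.01,0,0,0,0,0.9]]' 
python3 -m crank '[[0,0.005,0,0,0,0,0.9],[0,0.01,0,0,0,0,0.9],[0,0.01,0,0,0,0,0.9]]' 
python3 -m crank '[[0,0.005,0,0,0,0,0.9],[0,0.005,0,0,0,0,0.9]]' 
python3 -m crank '[[0,0.005,0,0,0,0,0.9],[0,0.005,0,0,0,0,0.9]]' 
```

```text
clock: 4.15
eef_pos: [622.0, 140.0, 67.2]
tcp_rot: [3.141, 0.003, -3.044]
contact_force: [-1.3, 1.0, 6.1]
opening: 0.205
grasp_force: 39.9
clock: 4.45
eef_pos: [621.1, 150.0, 67.3]
tcp_rot: [3.141, 0.003, -3.044]
contact_force: [-0.7, 0.5, 7.4]
opening: 0.201
grasp_force: 39.9
clock: 4.65
eef_pos: [620.6, 154.9, 67.2]
tcp_rot: [3.141, 0.003, -3.044]
contact_force: [-0.7, -0.1, 7.4]
opening: 0.205
grasp_force: 39.9
clock: 4.85
eef_pos: [620.1, 159.8, 67.2]
tcp_rot: [3.141, 0.003, -3.044]
contact_force: [-0.4, 0.2, 6.9]
opening: 0.205
grasp_force: 39.9
```

```bash

python3 -m crank '[[0,0.005,0,0,0,0,0.9],[0,0.005,0,0,0,0,0.9]]' 
python3 -m crank '[[0,0.005,0,0,0,0,0.9],[0,0.005,0,0,0,0,0.9]]' 
python3 - <<'E'
from h import *
t=cal("top"); s=cal("scene")
crop(s,120,170,200,110,4,"pics/sc2.png")
E
```

```text
clock: 5.05
eef_pos: [619.6, 164.8, 67.2]
tcp_rot: [3.141, 0.003, -3.044]
contact_force: [-1.5, -0.1, 6.8]
opening: 0.198
grasp_force: 39.9
clock: 5.25
eef_pos: [619.1, 169.8, 67.2]
tcp_rot: [3.141, 0.003, -3.044]
contact_force: [-1.4, 0.8, 7.2]
opening: 0.204
grasp_force: 39.9
```

View pics/sc2.png

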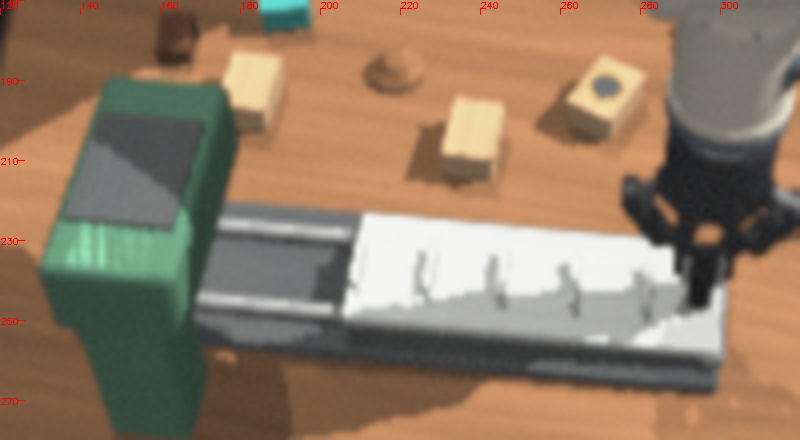

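The carriage follows, and its bed edge is now near the end bar at (300,258). I'll pull on to the stop.

```bash

python3 -m crank '[[0,0.004,0,0,0,0,0.9],[0,0.006,0,0,0,0,0.9],[0,0.006,0,0,0,0,0.9]]' 
python3 -m crank '[[0,0.004,0,0,0,0,0.9],[0,0.006,0,0,0,0,0.9],[0,0.006,0,0,0,0,0.9]]' 
python3 -m crank '[[0,0.004,0,0,0,0,0.9],[0,0.006,0,0,0,0,0.9],[0,0.006,0,0,0,0,0.9]]' 
```

```text
clock: 5.65
eef_pos: [618.6, 175.0, 67.2]
tcp_rot: [-3.141, 0.003, -3.044]
contact_force: [-0.4, -4.5, 7.1]
opening: 0.206
grasp_force: 27.1
clock: 5.95
eef_pos: [618.6, 175.2, 67.2]
tcp_rot: [-3.134, 0.002, -3.043]
contact_force: [4.3, -36.1, 11.2]
opening: 0.206
grasp_force: 41.7
clock: 6.25
eef_pos: [618.5, 175.5, 67.1]
tcp_rot: [-3.126, 0.001, -3.042]
contact_force: [9.3, -66.6, 15.2]
opening: 0.205
grasp_force: 52.2
```

At the stop. I'll ease off the load, open, lift and look.

```bash

python3 -m crank '[[0,-0.006,0,0,0,0,0.9],[0,-0.012,0,0,0,0,0.9],[0,-0.012,0,0,0,0,0.9]]' 
python3 -m crank '[[0,0,0,0,0,0,0],[0,0,0,0,0,0,0],[0,0,0,0,0,0,0],[0,0,0,0,0,0,0]]' 
python3 -m crank '[[0,0,-0.04,0,0,0,0],[0,0,-0.08,0,0,0,0],[0,0,-0.12,0,0,0,0],[-0.03,-0.04,-0.16,0,0,0,0],[0.0,-0.08,-0.2,0,0,0,0]]' 
python3 -m crank '[[0.03,-0.04,-0.0,0,0,0,0],[0.06,-0.08,0,0,0,0,0],[0.08,-0.08,0,0,0,0,0],[0.08,-0.08,0,0,0,0,0]]' 
python3 - <<'E'
from h import *
s=r.sense(); print(s["eef_pos"])
f=cal("wrist"); print(f["position"],f["orientation"]); cv2.imwrite("pics/w2.png",cv2.resize(f["image"][:,:,::-1],(800,600),interpolation=cv2.INTER_CUBIC))
import pickle; pickle.dump(f,open("w2.pkl","wb"))
E
```

```text
clock: 6.55
eef_pos: [618.7, 174.0, 67.2]
tcp_rot: [-3.141, 0.003, -3.045]
contact_force: [-0.8, -3.1, 6.8]
opening: 0.208
grasp_force: 41.4
clock: 6.95
eef_pos: [617.3, 175.5, 65.3]
tcp_rot: [3.142, -0.0, -3.044]
contact_force: [-0.3, 0.4, 0.1]
opening: 0.875
grasp_force: 0.0
clock: 7.45
eef_pos: [633.9, 112.1, 251.6]
tcp_rot: [3.141, 0.003, -3.042]
contact_force: [1.4, 0.1, 0.5]
opening: 0.998
grasp_force: 0.0
clock: 7.85
eef_pos: [556.9, 23.1, 250.0]
tcp_rot: [3.141, -0.001, -3.046]
contact_force: [0.4, 0.4, 0.4]
opening: 0.994
grasp_force: 0.0
[556.87944179  23.1251375  250.03593458]
[489.74189541  16.65052707 373.88848079] [ 2.86980468e+00 -3.06852771e-04  1.66628675e+00]
```

View pics/w2.png

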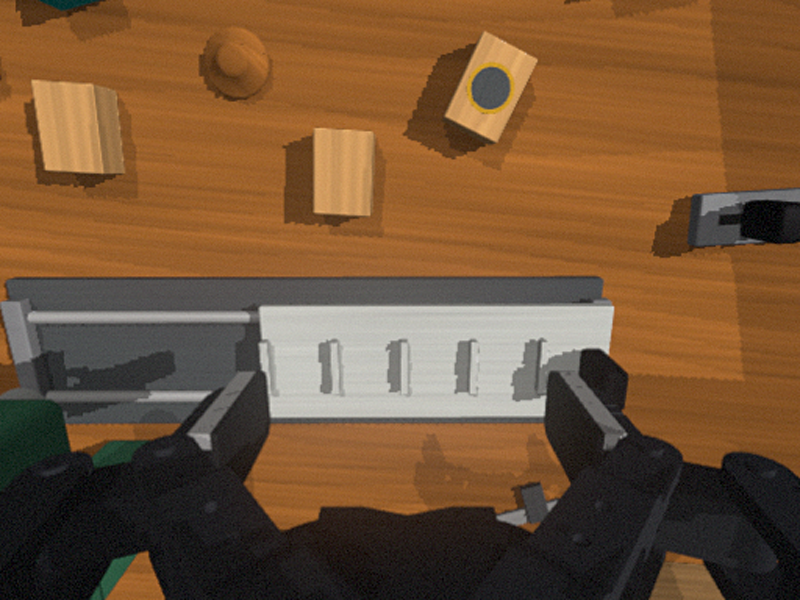

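The wrist view (800x600) shows:
- **Blocks:** B's top corners are (314,128), (374,131), (370,215), (313,213). C's are (32,80), (94,83), (101,173), (46,173). A's cup is at (491,88).
- **Carriage:** the rib tops are at about (267,368), (337,366), (405,366), (474,366), (542,366).

```bash
python3 - <<'E'
from h import *
import pickle; f=pickle.load(open("w2.pkl","rb")); t=cal("top")
W=lambda x,y:(x/1.5625-.2,y/1.5625-.2)
for n,c in [("A",[(486,32),(537,60),(496,142),(446,114)]),("B",[(314,128),(374,131),(370,215),(313,213)]),("C",[(32,80),(94,83),(101,173),(46,173)])]:
    P=np.array([onz(f,W(*p),28) for p in c])[:,:2]
    d=[np.linalg.norm(P[i]-P[(i+1)%4]) for i in range(4)]
    l=(P[3]-P[0])+(P[2]-P[1]) ; 
    print(n,P.mean(0).round(1),np.round(d,1),"axis deg",np.degrees(np.arctan2(l[1],l[0])).round(1))
# heights, from two views
from h import tri
T=lambda x,y:(147.6+x/4,117.6+y/4)
print("A cup",onz(f,W(491,88),28),"h:",tri(f,W(491,88),t,T(358,380)))
for p in [(267,368),(337,366),(405,366),(474,366),(542,366)]: print("rib",onz(f,W(*p),42).round(1))
for p in [(614,304),(260,305),(264,417)]: print("bed",onz(f,W(*p),32).round(1))
# predicted bed/grip: check reprojection for candidate
E
```

```text
A [430.9  69.2] [39.1 58.2 40.3 57. ] axis deg -20.5
B [496.7 -29. ] [42.1 58.5 42.  59. ] axis deg 1.6
C [ 485.4 -221.7] [41.7 59.6 39.2 61.2] axis deg 1.0
A cup [430.9224382   69.16935471  28.        ] h: (array([430.81134286,  68.33409358,  28.74050326]), np.float64(1.5153483519640123))
rib [648. -77.  42.]
rib [641.2 -23.1  42. ]
rib [636.2  29.3  42. ]
rib [631.1  82.5  42. ]
rib [626.  134.9  42. ]
bed [574.  184.5  32. ]
bed [600.7 -86.   32. ]
bed [696.9 -81.6  32. ]
```

```bash
cat >> h.py <<'E'
from scipy.optimize import minimize
def wood(f):
    h=cv2.cvtColor(f["image"],cv2.COLOR_RGB2HSV).astype(int)
    return ((h[...,1]>40)&(h[...,1]<150)&(h[...,0]>8)&(h[...,0]<28)&(h[...,2]>70)).astype(np.uint8)
def fit(f,x,y,a,dims=(60,42,28),z0=0,rad=70,m=None):
    """fit a box (dims along its x,y,z) standing on z0 to the wood mask; returns x,y,angle(deg),IoU"""
    m=wood(f) if m is None else m
    c=proj(f,[[x,y,z0+14]])[0]; k=np.zeros_like(m)
    cv2.circle(k,tuple(int(v) for v in c),rad,1,-1); m=m*k
    def cost(p):
        A=np.radians(p[2]); u=np.array([np.cos(A),np.sin(A)]); v=np.array([-u[1],u[0]])
        P=[[*(p[:2]+s*u*dims[0]/2+t*v*dims[1]/2),z] for s in(-1,1) for t in(-1,1) for z in(z0,z0+dims[2])]
        h=cv2.convexHull((proj(f,P)*16).astype(np.float32)).astype(np.int32)
        b=np.zeros_like(m); cv2.fillConvexPoly(b,h,1,shift=4)
        return -(b&m).sum()/max(1,(b|m).sum())
    best=None
    for dx in(-12,0,12):
      for dy in(-12,0,12):
        q=minimize(cost,[x+dx,y+dy,a],method="Nelder-Mead",options=dict(initial_simplex=np.array([x+dx,y+dy,a])+np.array([[0,0,0],[8,0,0],[0,8,0],[0,0,12]])))
        if best is None or q.fun<best.fun: best=q
    return best.x.round(1),round(-best.fun,3)
E
python3 - <<'E'
from h import *
import pickle; f=pickle.load(open("w2.pkl","rb"))
for p in [(431,69,-20.5),(496.7,-29,1.6),(485.4,-221.7,1)]: print(fit(f,*p,rad=60))
cv2.imwrite("pics/m.png",wood(f)*255)
E
python3 -m crank '[[0.03,0.015,0,0,0,0.14,0],[0.06,0.03,0,0,0,0.28,0],[0.09,0.045,0,0,0,0.42,0],[0.12,0.058,0,0,0,0.56,0],[0.121,0.058,0,0,0,0.7,0]]'
python3 -m crank '[[0,0,0,0,0,0.14,0],[0,0,0,0,0,0.28,0],[0,0,0,0,0,0.42,0],[0,0,0,0,0,0.56,0],[0,0,0,0,0,0.7,0]]'
python3 -m crank '[[0,0,0,0,0,0.14,0],[0,0,0,0,0,0.28,0],[0,0,0,0,0,0.42,0],[0,0,0,0,0,0.56,0],[0,0,0,0,0,0.63,0]]'
python3 -m crank '[[0,0,0,0,0,0,0],[0,0,0,0,0,0,0]]'
python3 - <<'E'
from h import *
s=r.sense(); print(s["qpos"].round(2))
f=cal("wrist"); print(fit(f,431,69,-20.5,rad=90)); print(tool([431,69.2,22]))
E
```

```text
(array([408.3,  10.8,  38.2]), np.float64(-0.0))
(array([495.4, -94.3,  33.6]), np.float64(-0.0))
(array([ 409.4, -233.7,   61. ]), np.float64(-0.0))
clock: 8.45
eef_pos: [430.7, 71.8, 249.8]
tcp_rot: [-3.141, -0.002, 2.536]
contact_force: [0.4, 0.4, 0.8]
opening: 0.997
grasp_force: 0.0
clock: 8.95
eef_pos: [434.4, 71.3, 250.2]
tcp_rot: [3.141, -0.0, 1.835]
contact_force: [-0.5, -0.1, 0.6]
opening: 1.0
grasp_force: 0.0
clock: 9.45
eef_pos: [434.4, 71.3, 250.1]
tcp_rot: [3.141, -0.0, 1.205]
contact_force: [0.2, -0.2, 0.5]
opening: 1.005
grasp_force: 0.0
clock: 9.65
eef_pos: [433.8, 70.9, 250.0]
tcp_rot: [3.141, -0.0, 1.212]
contact_force: [-0.3, 0.7, -0.2]
opening: 1.004
grasp_force: 0.0
[0.16 0.06 2.01 0.   1.07 0.52]
(array([357.7,  21.7,  12.2]), np.float64(-0.0))
[-0.0024 -0.002   0.228 ]h.py:44: RuntimeWarning: overflow encountered in scalar negative
  return -(b&m).sum()/max(1,(b|m).sum())
h.py:44: RuntimeWarning: overflow encountered in scalar negative
  return -(b&m).sum()/max(1,(b|m).sum())
```

Unsigned overflow. I'll fix that and check the mask.

```bash
sed -i 's/return -(b&m).sum()/return -float((b\&m).sum())/' h.py
python3 - <<'E'
from h import *
import pickle; f=pickle.load(open("w2.pkl","rb"))
h=cv2.cvtColor(f["image"],cv2.COLOR_RGB2HSV)
for n,p in [("B",(220,110)),("Bcorner",(210,90)),("C",(45,80)),("A",(300,75)),("cup",(314,56)),("table",(100,100)),("shade",(190,115)),("tab",(400,80)),("Aedge",(325,33))]: print(n,h[p[1],p[0]])
for p in [(431,69,-20.5),(496.7,-29,1.6),(485.4,-221.7,1)]: print(fit(f,*p,rad=60))
f=cal("wrist"); print(fit(f,431,69,-20.5,rad=90))
E
```

```text
B [ 15 139 213]
Bcorner [ 16 141 212]
C [ 16 145 217]
A [ 16 142 216]
cup [90  3 80]
table [ 14 180 159]
shade [ 15 179  97]
tab [ 14 185 149]
Aedge [ 16 144 218]
(array([431.5,  68.6, -20. ]), np.float64(0.621))
(array([497.5, -29.9,   2.3]), np.float64(0.947))
(array([ 485.4, -221.9,    2.3]), np.float64(0.935))
(array([431.1,  68.4, -20.6]), np.float64(0.5))
```

```bash
sed -i 's/h\[...,1\]<150/h[...,1]<161/' h.py
python3 -m crank '[[-0.003,-0.002,0.05,0,0,0,0],[-0.003,-0.002,0.1,0,0,0,0],[-0.003,-0.002,0.15,0,0,0,0],[-0.003,-0.002,0.2,0,0,0,0],[-0.003,-0.002,0.228,0,0,0,0]]'
python3 -m crank '[[0,0,0,0,0,0,0],[0,0,0,0,0,0,0.4],[0,0,0,0,0,0,0.4],[0,0,0,0,0,0,0.4],[0,0,0,0,0,0,0.4]]' 50
python3 -m crank '[[0,0,-0.01,0,0,0,0.4],[0,0,-0.04,0,0,0,0.4],[0,0,-0.08,0,0,0,0.4],[0,0,-0.08,0,0,0,0.4]]'
python3 - <<'E'
from h import *
print(r.sense()["eef_pos"],tool([633.7,56.1,102]))
E
```

```text
clock: 10.25
eef_pos: [428.7, 68.0, 19.0]
tcp_rot: [-3.139, 0.001, 1.21]
contact_force: [0.4, -0.3, -0.3]
opening: 1.001
grasp_force: 0.0
clock: 10.75
eef_pos: [431.6, 68.4, 23.8]
tcp_rot: [3.138, -0.002, 1.209]
contact_force: [-0.9, -0.1, 12.1]
opening: 0.688
grasp_force: 55.2
clock: 11.15
eef_pos: [433.1, 68.6, 107.0]
tcp_rot: [3.134, -0.004, 1.209]
contact_force: [0.7, 0.3, -0.6]
opening: 0.691
grasp_force: 54.2
[433.13954999  68.55087218 106.96021289] [0.0593 0.1919 0.0066]
```

```bash

python3 -m crank '[[0.012,0.04,0,0,0,-0.11,0.4],[0.024,0.08,0,0,0,-0.22,0.4],[0.036,0.12,0,0,0,-0.33,0.4],[0.048,0.16,0,0,0,-0.455,0.4],[0.0594,0.194,0,0,0,-0.455,0.4]]'
python3 -m crank '[[0,0,0,0,0,0,0.4],[0,0,0,0,0,0,0.4],[0,0,0,0,0,0,0.4]]'
python3 - <<'E'
from h import *
s=r.sense();print(s["eef_pos"],s["tcp_rot"],tool([633.7,56.1,54]))
f=cal("scene"); crop(f,180,190,130,90,6,"pics/a1.png")
E
```

```text
clock: 11.65
eef_pos: [634.6, 54.6, 102.5]
tcp_rot: [3.141, 0.0, 1.668]
contact_force: [0.5, -0.0, 0.1]
opening: 0.69
grasp_force: 54.1
clock: 11.95
eef_pos: [631.1, 54.9, 101.8]
tcp_rot: [-3.14, -0.0, 1.664]
contact_force: [-0.5, 0.3, 0.2]
opening: 0.69
grasp_force: 54.2
[631.10058897  54.93157842 101.78215481] [-3.13991710e+00 -5.66810597e-05  1.66371319e+00] [0.0009 0.0028 0.0478]
```

View pics/a1.png

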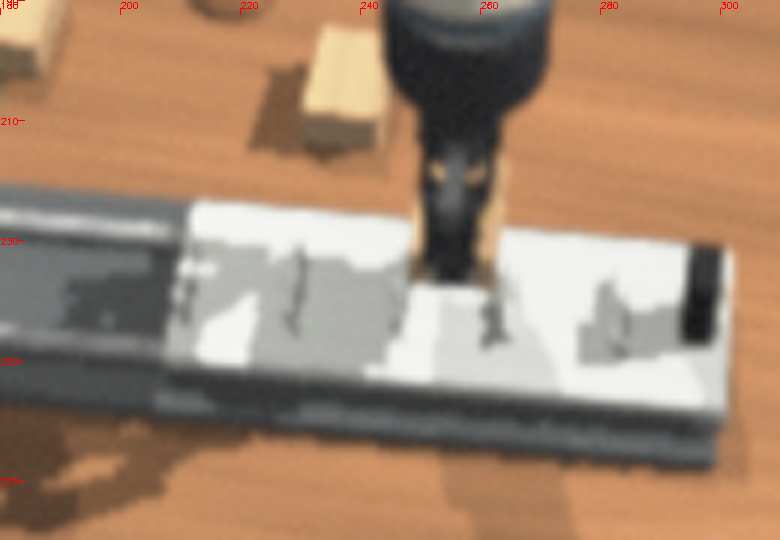

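A is held level above bay 2, between the ribs at (247,240) and (262,245). I'll lower it.

```bash

python3 -m crank '[[0.001,0.003,0.02,0,0,0,0.4],[0.001,0.003,0.035,0,0,0,0.4],[0.001,0.003,0.042,0,0,0,0.4],[0.001,0.003,0.042,0,0,0,0.4]]'
python3 -m crank '[[0,0,0.003,0,0,0,0.4],[0,0,0.003,0,0,0,0.4]]'
python3 -m crank '[[0,0,0.002,0,0,0,0.4],[0,0,0.002,0,0,0,0.4]]'
python3 -m crank '[[0,0,0.002,0,0,0,0.4],[0,0,0.002,0,0,0,0.4]]'
```

```text
clock: 12.4
eef_pos: [634.1, 56.1, 58.7]
tcp_rot: [-3.139, 0.0, 1.664]
contact_force: [0.2, 0.6, -0.8]
opening: 0.689
grasp_force: 54.2
clock: 12.6
eef_pos: [635.6, 56.2, 57.2]
tcp_rot: [3.141, 0.0, 1.664]
contact_force: [-0.4, 0.5, -0.1]
opening: 0.692
grasp_force: 54.2
clock: 12.8
eef_pos: [636.0, 56.2, 55.9]
tcp_rot: [3.14, 0.0, 1.664]
contact_force: [-2.2, -1.1, 3.8]
opening: 0.689
grasp_force: 54.8
clock: 13.0
eef_pos: [636.0, 56.2, 55.8]
tcp_rot: [3.14, 0.0, 1.664]
contact_force: [-8.8, -1.1, 23.4]
opening: 0.692
grasp_force: 57.1
```

```bash

python3 -m crank '[[0,0,-0.003,0,0,0,0.4],[0,0,-0.003,0,0,0,0],[0,0,-0.003,0,0,0,0],[0,0,-0.003,0,0,0,0],[0,0,-0.003,0,0,0,0]]'
python3 -m crank '[[0,0,-0.04,0,0,0,0],[0,0,-0.09,0,0,0,0],[0,0,-0.14,0,0,0,0],[-0.025,-0.04,-0.165,0,0,0,0],[-0.04,-0.08,-0.165,0,0,0.06,0]]'
python3 -m crank '[[-0.02,-0.04,0,0,0,0,0],[-0.033,-0.066,0,0,0,0,0],[-0.033,-0.066,0,0,0,0,0],[-0.033,-0.066,0,0,0,0,0],[-0.033,-0.066,0,0,0,0,0]]'
python3 - <<'E'
from h import *
s=r.sense();print(s["eef_pos"],s["tcp_rot"],s["qpos"].round(2))
f=cal("wrist"); cv2.imwrite("pics/w3.png",f["image"][:,:,::-1])
for p in [(497,-29,2),(485,-222,2)]: print(fit(f,*p))
E
python3 -m crank '[[0,0,0,0,0.14,0,0],[0,0,0,0,0.28,0,0],[0,0,0,0,0.42,0,0],[0,0,0,0,0.56,0,0],[0,0,0,0,0.7,0,0]]'
python3 -m crank '[[0,0,0,0,0.14,0,0],[0,0,0,0,0.28,0,0],[0,0,0,0,0.35,0,0],[0,0,0,0,0.35,0,0]]'
python3 -c "
from rig import r
s=r.sense();print(s['eef_pos'],s['tcp_rot'],s['qpos'].round(2))"
python3 -m crank '[[0,0,0,0,-0.14,0,0],[0,0,0,0,-0.28,0,0],[0,0,0,0,-0.42,0,0],[0,0,0,0,-0.56,0,0],[0,0,0,0,-0.7,0,0]]'
python3 -m crank '[[0,0,0,0,-0.14,0,0],[0,0,0,0,-0.28,0,0],[0,0,0,0,-0.42,0,0],[0,0,0,0,-0.56,0,0],[0,0,0,0,-0.7,0,0]]'
python3 -m crank '[[0,0,0,0,-0.1,0,0],[0,0,0,0,-0.17,0,0],[0,0,0,0,-0.17,0,0]]'
python3 -c "
from rig import r
s=r.sense();print(s['eef_pos'],s['tcp_rot'],s['qpos'].round(2))"
```

```text
clock: 13.5
eef_pos: [635.3, 56.2, 55.6]
tcp_rot: [-3.141, 0.0, 1.664]
contact_force: [0.1, -0.7, 0.4]
opening: 0.997
grasp_force: 0.0
clock: 14.0
eef_pos: [561.8, 8.5, 224.8]
tcp_rot: [3.134, 0.0, 1.604]
contact_force: [-0.8, -1.6, 0.6]
opening: 0.999
grasp_force: 0.0
clock: 14.5
eef_pos: [495.9, -25.9, 221.2]
tcp_rot: [3.141, -0.0, 1.604]
contact_force: [0.6, 0.8, -0.6]
opening: 0.998
grasp_force: 0.0
[495.87829211 -25.90343619 221.16013959] [ 3.14054760e+00 -5.62573547e-05  1.60393626e+00] [-0.06  0.19  1.93  0.    1.02 -0.09]
(array([497.2, -30.5,   1.6]), np.float64(0.94))
(array([ 485.6, -219.9,    1.6]), np.float64(0.664))
clock: 15.05
eef_pos: [496.3, -26.6, 221.5]
tcp_rot: [3.138, -0.705, 1.606]
contact_force: [0.2, -0.0, -0.0]
opening: 1.0
grasp_force: 0.0
clock: 15.45
eef_pos: [494.9, -26.9, 218.7]
tcp_rot: [-3.134, -1.053, 1.596]
contact_force: [-0.0, 0.5, 0.7]
opening: 0.998
grasp_force: 0.0
[494.93946413 -26.85903954 218.66497349] [-3.13414033 -1.05280997  1.59630483] [-0.55  0.55  1.84  0.81  1.54 -0.96]
clock: 15.95
eef_pos: [496.3, -26.3, 222.8]
tcp_rot: [3.136, -0.342, 1.606]
contact_force: [0.4, 0.1, -0.0]
opening: 1.001
grasp_force: 0.0
clock: 16.45
eef_pos: [496.8, -24.9, 223.4]
tcp_rot: [3.133, 0.355, 1.603]
contact_force: [-0.2, -0.6, -0.6]
opening: 1.001
grasp_force: 0.0
clock: 16.75
eef_pos: [495.5, -23.7, 221.1]
tcp_rot: [3.139, 0.521, 1.607]
contact_force: [-0.4, 0.5, -1.0]
opening: 0.996
grasp_force: 0.0
[495.48139614 -23.74292684 221.07215105] [3.13938014 0.52079268 1.60736349] [ 0.27  0.26  1.95 -0.56  1.13  0.53]
```

View pics/w3.png

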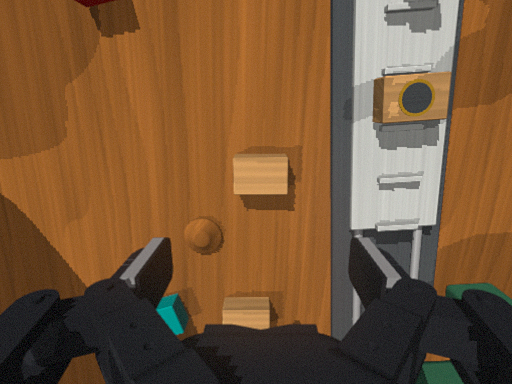

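The view shows A seated cup up in bay 2 at (413,97), between ribs (408,68) and (404,125). B is at (260,173). Tilts of +60° and −30° are both reachable. Next I'll grasp B at −30°.

```bash
python3 - <<'E'
from h import *
s=r.sense(); print(s["tcp_rot"],tool([497.2,-27.5,100]),tool([497.2,-27.5,23]))
E
```

```text
[3.13938014 0.52079268 1.60736349] [0.0569 0.0013 0.1069] [0.0952 0.0012 0.1737]
```

```bash

python3 -m crank '[[0.015,0.001,0.03,0,0,0,0],[0.03,0.001,0.06,0,0,0,0],[0.045,0.001,0.09,0,0,0,0],[0.057,0.001,0.107,0,0,0,0],[0.067,0.001,0.124,0,0,0,0]]'
python3 -m crank '[[0.01,0,0.017,0,0,0,0],[0.018,0,0.031,0,0,0,0],[0.024,0,0.042,0,0,0,0],[0.028,0,0.049,0,0,0,0],[0.028,0,0.049,0,0,0,0]]'
python3 -c "
from h import *
s=r.sense();print(s['eef_pos'],s['tcp_rot'],tool([497.2,-27.5,23]))"
python3 -m crank '[[0,0,0,0,0,0,0.2],[0,0,0,0,0,0,0.4],[0,0,0,0,0,0,0.4],[0,0,0,0,0,0,0.4]]' 60
```

```text
clock: 17.25
eef_pos: [496.5, -29.2, 79.5]
tcp_rot: [3.139, 0.517, 1.603]
contact_force: [0.5, 0.3, 0.5]
opening: 0.997
grasp_force: 0.0
clock: 17.75
eef_pos: [495.8, -29.7, 23.2]
tcp_rot: [-3.141, 0.519, 1.604]
contact_force: [-0.5, 0.0, 0.3]
opening: 0.999
grasp_force: 0.0
[495.81497778 -29.69203054  23.23733025] [-3.14124293  0.51947424  1.60380282] [ 0.002   0.0015 -0.0009]
clock: 18.15
eef_pos: [496.4, -29.5, 24.6]
tcp_rot: [3.14, 0.52, 1.603]
contact_force: [-0.9, 2.8, 6.8]
opening: 0.685
grasp_force: 64.8
```

```bash

python3 -m crank '[[-0.005,0,-0.0087,0,0,0,0.4],[-0.015,0,-0.026,0,0,0,0.4],[-0.03,0,-0.052,0,0,0,0.4],[-0.03,0,-0.052,0,0.13,0,0.4],[-0.03,0,-0.052,0,0.26,0,0.4]]' 70
python3 -m crank '[[0,0,0,0,0.13,0,0.4],[0,0,0,0,0.26,0,0.4],[0,0,0,0,0.39,0,0.4],[0,0,0,0,0.52,0,0.4],[0,0,0,0,0.65,0,0.4]]'
python3 -m crank '[[0,0,0,0,0.13,0,0.4],[0,0,0,0,0.26,0,0.4],[0,0,0,0,0.39,0,0.4],[0,0,0,0,0.52,0,0.4],[0,0,0,0,0.66,0,0.4]]'
python3 -m crank '[[0,0,0,0,0,0,0.4],[0,0,0,0,0,0,0.4],[0,0,0,0,0,0,0.4]]'
python3 - <<'E'
from h import *
s=r.sense();print(s["eef_pos"],s["tcp_rot"],s["qpos"].round(2),tool([497.2,-28,24]))
f=cal("scene"); crop(f,180,150,130,90,6,"pics/b1.png")
E
```

```text
clock: 18.65
eef_pos: [497.0, -28.6, 85.5]
tcp_rot: [3.138, 0.255, 1.606]
contact_force: [-0.6, -0.6, -0.8]
opening: 0.69
grasp_force: 76.1
clock: 19.15
eef_pos: [497.1, -30.1, 85.7]
tcp_rot: [3.135, -0.396, 1.607]
contact_force: [-0.8, -0.5, -1.4]
opening: 0.685
grasp_force: 76.1
clock: 19.65
eef_pos: [496.8, -30.8, 85.2]
tcp_rot: [3.132, -1.054, 1.611]
contact_force: [-0.1, 0.3, -1.8]
opening: 0.684
grasp_force: 76.1
clock: 19.95
eef_pos: [496.1, -29.6, 84.6]
tcp_rot: [3.138, -1.047, 1.607]
contact_force: [1.0, 0.8, -0.7]
opening: 0.686
grasp_force: 76.2
[496.14305919 -29.64060493  84.59625775] [ 3.13838211 -1.04664274  1.60737162] [-0.55  0.77  1.85  0.83  1.38 -1.13] [-0.0517  0.001   0.0317]
```

View pics/b1.png

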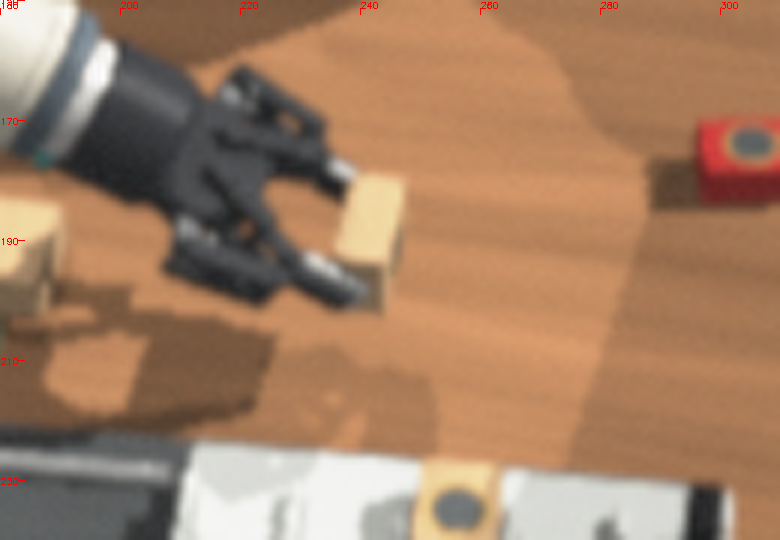

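B is held on its long edge at (242,187), with the scene clear below. I'll lower it until it touches.

```bash

python3 -m crank '[[-0.02,0,0.012,0,0,0,0.4],[-0.035,0,0.021,0,0,0,0.4],[-0.045,0,0.027,0,0,0,0.4],[-0.049,0,0.029,0,0,0,0.4],[-0.049,0,0.029,0,0,0,0.4]]'
python3 -m crank '[[-0.0017,0,0.001,0,0,0,0.4],[-0.0017,0,0.001,0,0,0,0.4]]'
python3 -m crank '[[-0.0017,0,0.001,0,0,0,0.4],[-0.0017,0,0.001,0,0,0,0.4]]'
python3 -m crank '[[-0.0017,0,0.001,0,0,0,0.4],[-0.0017,0,0.001,0,0,0,0.4]]'
```

```text
clock: 20.5
eef_pos: [495.9, -28.8, 27.0]
tcp_rot: [3.141, -1.05, 1.605]
contact_force: [-0.3, 0.8, -0.1]
opening: 0.684
grasp_force: 76.2
clock: 20.7
eef_pos: [496.0, -29.2, 25.2]
tcp_rot: [3.14, -1.05, 1.605]
contact_force: [0.2, 0.7, 0.1]
opening: 0.685
grasp_force: 76.2
clock: 20.9
eef_pos: [495.8, -29.1, 22.8]
tcp_rot: [3.141, -1.05, 1.604]
contact_force: [-0.0, -0.7, -0.3]
opening: 0.685
grasp_force: 76.2
clock: 21.1
eef_pos: [495.9, -29.1, 21.6]
tcp_rot: [3.141, -1.052, 1.604]
contact_force: [-0.3, -2.6, 5.2]
opening: 0.685
grasp_force: 76.6
```

```bash

python3 -m crank '[[0,0,0,0,0,0,0.2],[0,0,0,0,0,0,0],[0,0,0,0,0,0,0],[0,0,0,0,0,0,0]]'
python3 -m crank '[[0,0,-0.02,0,0,0,0],[0,0,-0.05,0,0,0,0],[0.02,0,-0.09,0,0,0,0],[0.06,0,-0.09,0,0,0,0],[0.1,0,-0.09,0,0,0,0]]'
python3 -m crank '[[0,0,0,0,-0.14,0,0],[0,0,0,0,-0.28,0,0],[0,0,0,0,-0.42,0,0],[0,0,0,0,-0.56,0,0],[0,0,0,0,-0.7,0,0]]'
python3 -m crank '[[0,0,0,0,-0.14,0,0],[0,0,0,0,-0.28,0,0],[0,0,0,0,-0.35,0,0],[0,0,0,0,-0.35,0,0]]'
python3 - <<'E'
from h import *
s=r.sense();print(s["eef_pos"],s["tcp_rot"],s["qpos"].round(2))
f=cal("wrist"); cv2.imwrite("pics/w4.png",f["image"][:,:,::-1])
print(fit(f,497,-18.5,2,dims=(60,28,42)),fit(f,485,-222,2))
t=cal("scene"); print(fit(t,497,-18.5,2,dims=(60,28,42),rad=25),fit(t,485,-222,2,rad=25))
E
```

```text
clock: 21.5
eef_pos: [495.8, -29.0, 20.8]
tcp_rot: [-3.141, -1.05, 1.604]
contact_force: [-0.1, 0.0, -0.6]
opening: 0.999
grasp_force: 0.0
clock: 22.0
eef_pos: [497.1, -59.1, 154.0]
tcp_rot: [3.14, -1.049, 1.603]
contact_force: [0.5, 0.8, 0.6]
opening: 1.001
grasp_force: 0.0
clock: 22.5
eef_pos: [497.5, -58.7, 154.0]
tcp_rot: [3.138, -0.344, 1.603]
contact_force: [0.6, -0.1, 0.1]
opening: 1.003
grasp_force: 0.0
clock: 22.9
eef_pos: [496.9, -56.5, 153.5]
tcp_rot: [3.14, 0.002, 1.606]
contact_force: [-0.8, -0.1, -0.7]
opening: 0.998
grasp_force: 0.0
[496.94343025 -56.52506591 153.46235327] [3.14047823e+00 1.83357533e-03 1.60607868e+00] [-0.12  0.28  1.99 -0.    0.87 -0.15]
(array([496.2, -18.8,   1. ]), np.float64(0.919)) (array([ 485.9, -217.9,    2.2]), np.float64(0.289))
(array([536.7,   2.1, -49.2]), np.float64(0.181)) (array([ 482.3, -185.2,  -31.2]), np.float64(0.239))
```

```bash

python3 -m crank '[[0.015,0,0.01,0,-0.13,0,0],[0.03,0,0.03,0,-0.26,0,0],[0.045,0,0.05,0,-0.39,0,0],[0.045,0,0.06,0,-0.52,0,0],[0.045,0,0.06,0,-0.52,0,0]]'
python3 -c "
from h import *
s=r.sense();print(s['eef_pos'],s['tcp_rot'],tool([496.7,-11.5,28]))"
```

```text
clock: 23.5
eef_pos: [494.0, -11.5, 89.6]
tcp_rot: [-3.136, 0.524, 1.608]
contact_force: [-0.2, -0.5, -0.6]
opening: 0.996
grasp_force: 0.0
[494.04557236 -11.47978414  89.61546564] [-3.13550017  0.52373229  1.60806875] [0.0307 0.003  0.0534]
```

```bash

python3 -m crank '[[0.01,0.002,0.018,0,0,0,0],[0.02,0.002,0.035,0,0,0,0],[0.027,0.002,0.047,0,0,0,0],[0.0305,0.002,0.053,0,0,0,0],[0.0305,0.002,0.053,0,0,0,0]]'
python3 -m crank '[[0,0,0,0,0,0,0.2],[0,0,0,0,0,0,0.4],[0,0,0,0,0,0,0.4],[0,0,0,0,0,0,0.4]]' 60
python3 -m crank '[[-0.005,0,-0.0087,0,0,0,0.4],[-0.015,0,-0.026,0,0,0,0.4],[-0.03,0,-0.052,0,0,0,0.4],[-0.03,0,-0.052,0,0.13,0,0.4],[-0.03,0,-0.052,0,0.26,0,0.4]]' 70
python3 -m crank '[[0,0,0,0,0.13,0,0.4],[0,0,0,0,0.26,0,0.4],[0,0,0,0,0.39,0,0.4],[0,0,0,0,0.52,0,0.4],[0,0,0,0,0.65,0,0.4]]'
python3 -m crank '[[0,0,0,0,0.13,0,0.4],[0,0,0,0,0.26,0,0.4],[0,0,0,0,0.39,0,0.4],[0,0,0,0,0.52,0,0.4],[0,0,0,0,0.66,0,0.4]]'
python3 -m crank '[[0,0,0,0,0,0,0.4],[0,0,0,0,0,0,0.4],[0,0,0,0,0,0,0.4]]'
python3 -c "
from h import *
s=r.sense();print(s['eef_pos'],s['tcp_rot'],tool([496.7,-11.5,24]))"
```

```text
clock: 24.0
eef_pos: [496.9, -13.2, 30.9]
tcp_rot: [-3.14, 0.519, 1.603]
contact_force: [0.4, -0.3, -0.5]
opening: 1.001
grasp_force: 0.0
clock: 24.4
eef_pos: [497.7, -12.1, 32.2]
tcp_rot: [3.14, 0.52, 1.603]
contact_force: [-1.5, 0.9, 6.8]
opening: 0.687
grasp_force: 64.7
clock: 24.9
eef_pos: [498.4, -10.9, 93.0]
tcp_rot: [3.138, 0.255, 1.606]
contact_force: [-1.9, -0.2, -1.4]
opening: 0.683
grasp_force: 75.7
clock: 25.4
eef_pos: [498.5, -12.4, 93.2]
tcp_rot: [3.135, -0.395, 1.607]
contact_force: [-1.1, 0.1, -1.9]
opening: 0.686
grasp_force: 75.7
clock: 25.9
eef_pos: [498.3, -13.2, 92.7]
tcp_rot: [3.132, -1.054, 1.611]
contact_force: [-0.7, 0.4, -1.2]
opening: 0.687
grasp_force: 75.8
clock: 26.2
eef_pos: [497.6, -12.1, 92.1]
tcp_rot: [3.138, -1.047, 1.607]
contact_force: [0.1, 1.3, -0.1]
opening: 0.684
grasp_force: 75.8
[497.56384554 -12.08970984  92.10485271] [ 3.13836319 -1.04662904  1.60746169] [-0.0587 -0.001   0.0346]
```

```bash

python3 -m crank '[[-0.02,0,0.012,0,0,0,0.4],[-0.035,0,0.021,0,0,0,0.4],[-0.05,0,0.03,0,0,0,0.4],[-0.058,0,0.034,0,0,0,0.4],[-0.058,0,0.034,0,0,0,0.4]]'
python3 -m crank '[[-0.0017,0,0.001,0,0,0,0.4],[-0.0017,0,0.001,0,0,0,0.4]]'
python3 -m crank '[[-0.0013,0,0.0007,0,0,0,0.4],[-0.0013,0,0.0007,0,0,0,0.4]]'
```

```text
clock: 26.7
eef_pos: [497.3, -11.3, 24.3]
tcp_rot: [3.141, -1.049, 1.606]
contact_force: [-0.6, 1.0, -0.6]
opening: 0.686
grasp_force: 75.8
clock: 26.9
eef_pos: [497.6, -11.7, 22.8]
tcp_rot: [3.139, -1.049, 1.606]
contact_force: [-0.0, 0.8, -1.3]
opening: 0.685
grasp_force: 75.8
clock: 27.1
eef_pos: [497.6, -11.9, 21.4]
tcp_rot: [3.14, -1.051, 1.605]
contact_force: [0.4, -2.7, 4.9]
opening: 0.686
grasp_force: 76.2
```

```bash

python3 -m crank '[[0,0,0,0,0,0,0.2],[0,0,0,0,0,0,0],[0,0,0,0,0,0,0],[0,0,0,0,0,0,0]]'
python3 -m crank '[[0,0,-0.02,0,0,0,0],[0,0,-0.05,0,0,0,0],[0.02,0,-0.09,0,0,0,0],[0.06,0,-0.09,0,0,0,0],[0.1,0,-0.09,0,0,0,0]]'
python3 -m crank '[[0,0,0,0,-0.14,0,0],[0,0,0,0,-0.28,0,0],[0,0,0,0,-0.42,0,0],[0,0,0,0,-0.56,0,0],[0,0,0,0,-0.7,0,0]]'
python3 -m crank '[[0,0,0,0,-0.14,0,0],[0,0,0,0,-0.28,0,0],[0,0,0,0,-0.35,0,0],[0,0,0,0,-0.35,0,0],[0,0,0,0,-0.35,0,0]]'
python3 - <<'E'
from h import *
s=r.sense();print(s["eef_pos"],s["tcp_rot"])
f=cal("wrist"); m=cv2.morphologyEx(wood(f),cv2.MORPH_CLOSE,np.ones((45,45)))
p,i=fit(f,497,-1,2,m=m,rad=75); print(p,i); 
q=proj(f,[[p[0],p[1],28]])[0].astype(int); print("cup pixel",f["image"][q[1],q[0]])
print(tool([p[0],p[1],22]))
E
```

```text
clock: 27.5
eef_pos: [497.2, -11.7, 20.5]
tcp_rot: [-3.141, -1.05, 1.604]
contact_force: [0.8, 0.4, 0.1]
opening: 1.0
grasp_force: 0.0
clock: 28.0
eef_pos: [498.6, -41.7, 153.7]
tcp_rot: [3.14, -1.049, 1.602]
contact_force: [0.1, -0.8, 0.8]
opening: 1.0
grasp_force: 0.0
clock: 28.5
eef_pos: [499.0, -41.4, 153.7]
tcp_rot: [3.138, -0.344, 1.603]
contact_force: [-0.7, 1.1, -0.9]
opening: 0.999
grasp_force: 0.0
clock: 29.0
eef_pos: [498.2, -40.0, 152.5]
tcp_rot: [3.142, -0.002, 1.604]
contact_force: [0.6, 0.2, 0.5]
opening: 0.999
grasp_force: 0.0
[498.22086405 -40.02463289 152.51378382] [ 3.14156461e+00 -1.60192213e-03  1.60439111e+00]
[498.2  -1.6   2.4] 0.577
cup pixel [84 77 77]
[0.0386 0.0013 0.1304]
```

Cup up now, and the position matches the prediction. I'll grasp it from above.

```bash

python3 -m crank '[[0.02,0.001,0.03,0,0,0,0],[0.039,0.001,0.07,0,0,0,0],[0.039,0.001,0.1,0,0,0,0],[0.039,0.001,0.12,0,0,0,0],[0.039,0.001,0.13,0,0,0,0]]'
python3 -m crank '[[0,0,0,0,0,0,0.2],[0,0,0,0,0,0,0.4],[0,0,0,0,0,0,0.4],[0,0,0,0,0,0,0.4]]' 60
python3 -m crank '[[0,0,-0.01,0,0,0,0.4],[0,0,-0.04,0,0,0,0.4],[0,0,-0.08,0,0,-0.06,0.4],[0,0,-0.08,0,0,-0.064,0.4],[0,0,-0.08,0,0,-0.064,0.4]]'
python3 -c "
from h import *
s=r.sense();print(s['eef_pos'],s['tcp_rot'],tool([638.9,2.3,102]))"
```

```text
clock: 29.55
eef_pos: [496.8, -2.1, 20.1]
tcp_rot: [-3.138, -0.001, 1.602]
contact_force: [-0.1, 0.1, -0.8]
opening: 1.004
grasp_force: 0.0
clock: 29.95
eef_pos: [498.7, -1.2, 23.2]
tcp_rot: [3.14, -0.0, 1.603]
contact_force: [-0.6, 0.1, -1.1]
opening: 0.683
grasp_force: 64.3
clock: 30.45
eef_pos: [498.7, -1.0, 103.8]
tcp_rot: [3.138, 0.0, 1.668]
contact_force: [-0.1, -0.3, -1.3]
opening: 0.688
grasp_force: 64.9
[498.73679207  -0.97909544 103.75008869] [3.13832811e+00 2.83270049e-04 1.66751267e+00] [-0.0103  0.1398  0.0022]
```

```bash

python3 -m crank '[[-0.003,0.04,0,0,0,0,0.4],[-0.006,0.08,0,0,0,0,0.4],[-0.009,0.12,0,0,0,0,0.4],[-0.0103,0.139,0,0,0,0,0.4],[-0.0103,0.139,0,0,0,0,0.4]]'
python3 -m crank '[[0,0,0.01,0,0,0,0.4],[0,0,0.02,0,0,0,0.4],[0,0,0.02,0,0,0,0.4],[0,0,0.02,0,0,0,0.4]]'
python3 - <<'E'
from h import *
s=r.sense();print(s["eef_pos"],s["tcp_rot"],tool([638,2.3,54]))
f=cal("wrist"); print(fit(f,630,56,5.5,z0=32,rad=60,m=cv2.morphologyEx(wood(f),cv2.MORPH_CLOSE,np.ones((35,35))))); cv2.imwrite("pics/w5.png",f["image"][:,:,::-1])
E
```

```text
clock: 30.95
eef_pos: [639.0, 2.3, 100.9]
tcp_rot: [3.141, -0.0, 1.667]
contact_force: [0.1, 0.4, -0.9]
opening: 0.689
grasp_force: 64.7
clock: 31.35
eef_pos: [636.0, 2.2, 81.4]
tcp_rot: [-3.14, -0.0, 1.668]
contact_force: [-0.1, -0.1, -0.5]
opening: 0.687
grasp_force: 64.7
[635.99942006   2.16980674  81.41902769] [-3.13979118e+00 -1.76194596e-04  1.66772362e+00] [-0.0001  0.0021  0.0274]
(array([628.8,  54.9,   6.1]), np.float64(0.628))
```

View pics/w5.png

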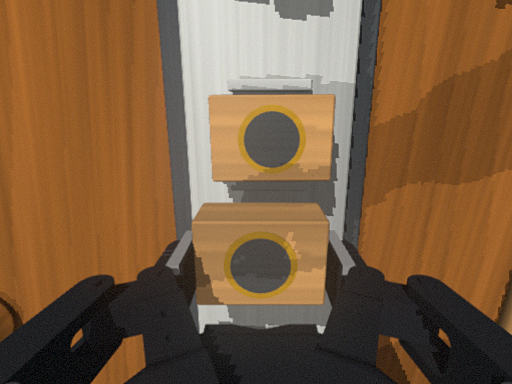

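A sits centred: 211–333 px against the bed's 184–356. B is held level and cup up over bay 1, so I'll lower it.

```bash

python3 -m crank '[[0,0.001,0.01,0,0,0,0.4],[0,0.001,0.018,0,0,0,0.4],[0,0.001,0.022,0,0,0,0.4],[0,0.001,0.022,0,0,0,0.4]]'
python3 -m crank '[[0,0,0.003,0,0,0,0.4],[0,0,0.003,0,0,0,0.4]]'
python3 -m crank '[[0,0,0.002,0,0,0,0.4],[0,0,0.002,0,0,0,0.4]]'
```

```text
clock: 31.8
eef_pos: [637.5, 2.3, 59.0]
tcp_rot: [-3.14, -0.0, 1.668]
contact_force: [-0.2, 0.2, -0.9]
opening: 0.688
grasp_force: 64.7
clock: 32.0
eef_pos: [638.2, 2.3, 56.9]
tcp_rot: [-3.141, 0.0, 1.668]
contact_force: [0.8, 0.1, -0.9]
opening: 0.688
grasp_force: 64.7
clock: 32.2
eef_pos: [638.2, 2.3, 55.0]
tcp_rot: [3.142, 0.0, 1.668]
contact_force: [-0.1, 0.2, -1.2]
opening: 0.686
grasp_force: 64.7
```

```bash

python3 -m crank '[[0,0.0015,0.001,0,0,0,0.4],[0,0.0015,0.001,0,0,0,0.4],[0,0.0015,0.001,0,0,0,0.4]]'
python3 -m crank '[[0,0,0.0015,0,0,0,0.4],[0,0,0.0015,0,0,0,0.4]]'
```

```text
clock: 32.5
eef_pos: [638.7, 2.3, 54.9]
tcp_rot: [-3.14, -0.0, 1.668]
contact_force: [-7.9, -0.6, 10.6]
opening: 0.687
grasp_force: 66.2
clock: 32.7
eef_pos: [638.8, 2.3, 54.9]
tcp_rot: [-3.14, -0.0, 1.668]
contact_force: [-12.7, -0.0, 25.0]
opening: 0.688
grasp_force: 67.8
```

```bash

python3 -m crank '[[0,0,-0.003,0,0,0,0.3],[0,0,-0.003,0,0,0,0],[0,0,-0.003,0,0,0,0],[0,0,-0.003,0,0,0,0],[0,0,-0.003,0,0,0,0]]'
python3 -m crank '[[0,0,-0.04,0,0,0,0],[0,0,-0.09,0,0,0,0],[0,-0.03,-0.13,0,0,0,0],[0,-0.07,-0.145,0,0,0,0],[-0.02,-0.11,-0.145,0,0,0,0]]'
python3 -m crank '[[-0.03,-0.03,0,0,0,0,0],[-0.07,-0.05,0,0,0,0,0],[-0.115,-0.064,0,0,0,0,0],[-0.15,-0.064,0,0,0,0,0],[-0.187,-0.064,0,0,0,0.064,0]]'
python3 -m crank '[[0,0,0,0,0,0,0],[0,0,0,0,0,0,0]]'
python3 - <<'E'
from h import *
s=r.sense();print(s["eef_pos"],s["tcp_rot"],s["qpos"].round(2))
f=cal("wrist")
p,i=fit(f,485.5,-221,2); print(p,i)
t=cal("top"); T=lambda P:[int(v) for v in proj(t,[P])[0]]
x,y=T([484,-221,28]); crop(t,x-65,y-80,130,100,6,"pics/c1.png")
E
```

```text
clock: 33.2
eef_pos: [639.6, 2.5, 55.3]
tcp_rot: [-3.141, -0.0, 1.668]
contact_force: [-0.1, 0.7, -0.8]
opening: 1.002
grasp_force: 0.0
clock: 33.7
eef_pos: [532.6, -27.2, 203.2]
tcp_rot: [3.137, 0.0, 1.67]
contact_force: [-0.3, -0.7, 0.2]
opening: 0.999
grasp_force: 0.0
clock: 34.2
eef_pos: [486.0, -222.0, 200.8]
tcp_rot: [3.141, 0.0, 1.603]
contact_force: [1.4, 0.2, -0.2]
opening: 1.001
grasp_force: 0.0
clock: 34.4
eef_pos: [486.3, -220.9, 200.3]
tcp_rot: [-3.141, -0.001, 1.602]
contact_force: [-1.0, 0.4, 0.9]
opening: 0.998
grasp_force: 0.0
[ 486.27261391 -220.92756762  200.29527176] [-3.14108663e+00 -5.09596067e-04  1.60235402e+00] [-0.43  0.27  1.88  0.    1.   -0.46]
[ 485.2 -222.8    2. ] 0.927
```

```bash

python3 -m crank '[[0.002,-0.001,0.03,0,-0.13,0,0],[0.002,-0.001,0.06,0,-0.26,0,0],[0.002,-0.001,0.09,0,-0.39,0,0],[0.002,-0.001,0.11,0,-0.52,0,0],[0.002,-0.001,0.11,0,-0.52,0,0]]'
python3 -m crank '[[0,0,0,0,0,0,0],[0,0,0,0,0,0,0]]'
python3 -c "
from h import *
s=r.sense();print(s['eef_pos'],s['tcp_rot'],tool([485.3,-220.5,23.5]))"
```

```text
clock: 35.0
eef_pos: [484.9, -216.5, 89.1]
tcp_rot: [-3.14, 0.523, 1.608]
contact_force: [-1.4, -0.7, 0.2]
opening: 1.001
grasp_force: 0.0
clock: 35.2
eef_pos: [485.6, -217.3, 90.6]
tcp_rot: [-3.14, 0.518, 1.607]
contact_force: [-0.8, 0.3, -0.1]
opening: 1.007
grasp_force: 0.0
[ 485.63165164 -217.32068829   90.63390166] [-3.14004229  0.51826163  1.60698337] [ 0.0305 -0.0004  0.0599]
```

```bash

python3 -m crank '[[0.01,0,0.02,0,0,0,0],[0.02,0,0.039,0,0,0,0],[0.026,0,0.052,0,0,0,0],[0.0305,0,0.06,0,0,0,0],[0.0305,0,0.06,0,0,0,0]]'
python3 -m crank '[[0,0,0,0,0,0,0.2],[0,0,0,0,0,0,0.4],[0,0,0,0,0,0,0.4],[0,0,0,0,0,0,0.4]]' 60
python3 -m crank '[[-0.005,0,-0.0087,0,0,0,0.4],[-0.015,0,-0.026,0,0,0,0.4],[-0.03,0,-0.052,0,0,0,0.4],[-0.03,0,-0.052,0,0.13,0,0.4],[-0.03,0,-0.052,0,0.26,0,0.4]]' 70
python3 -m crank '[[0,0,0,0,0.13,0,0.4],[0,0,0,0,0.26,0,0.4],[0,0,0,0,0.39,0,0.4],[0,0,0,0,0.52,0,0.4],[0,0,0,0,0.65,0,0.4]]'
python3 -m crank '[[0,0,0,0,0.13,0,0.4],[0,0,0,0,0.26,0,0.4],[0,0,0,0,0.39,0,0.4],[0,0,0,0,0.52,0,0.4],[0,0,0,0,0.66,0,0.4]]'
python3 -m crank '[[0,0,0,0,0,0,0.4],[0,0,0,0,0,0,0.4],[0,0,0,0,0,0,0.4]]'
python3 -c "
from h import *
s=r.sense();print(s['eef_pos'],s['tcp_rot'],s['qpos'].round(2),tool([485.3,-221,26]))"
```

```text
clock: 35.7
eef_pos: [485.6, -222.2, 23.3]
tcp_rot: [-3.141, 0.519, 1.603]
contact_force: [-0.3, -0.5, 0.1]
opening: 1.001
grasp_force: 0.0
clock: 36.1
eef_pos: [486.2, -222.0, 24.7]
tcp_rot: [3.14, 0.521, 1.603]
contact_force: [-0.7, 0.7, 5.3]
opening: 0.689
grasp_force: 64.1
clock: 36.6
eef_pos: [485.4, -221.1, 84.7]
tcp_rot: [-3.139, 0.295, 1.606]
contact_force: [-1.4, 1.0, -1.3]
opening: 0.684
grasp_force: 76.0
clock: 37.1
eef_pos: [485.5, -222.6, 84.9]
tcp_rot: [3.142, -0.356, 1.602]
contact_force: [-0.5, 0.0, -1.5]
opening: 0.682
grasp_force: 76.0
clock: 37.6
eef_pos: [485.0, -223.1, 84.4]
tcp_rot: [-3.14, -1.015, 1.6]
contact_force: [0.8, 0.1, -0.1]
opening: 0.687
grasp_force: 76.0
clock: 37.9
eef_pos: [484.5, -221.9, 83.7]
tcp_rot: [-3.133, -1.008, 1.595]
contact_force: [-0.3, -0.5, -0.2]
opening: 0.685
grasp_force: 76.1
[ 484.53887753 -221.92400849   83.71310895] [-3.13341283 -1.00781517  1.59542381] [-0.79  0.84  1.59  0.61  1.56 -1.11] [-0.0483  0.001   0.0316]
```

```bash

python3 -m crank '[[-0.02,0,0.012,0,0.04,0,0.4],[-0.035,0,0.021,0,0.04,0,0.4],[-0.045,0,0.029,0,0.04,0,0.4],[-0.0485,0,0.031,0,0.04,0,0.4],[-0.0485,0,0.031,0,0.04,0,0.4]]'
python3 -m crank '[[-0.0017,0,0.001,0,0,0,0.4],[-0.0017,0,0.001,0,0,0,0.4]]'
python3 -m crank '[[-0.0017,0,0.001,0,0,0,0.4],[-0.0017,0,0.001,0,0,0,0.4]]'
```

```text
clock: 38.4
eef_pos: [483.6, -221.1, 24.9]
tcp_rot: [-3.128, -1.051, 1.59]
contact_force: [0.4, -0.4, 0.3]
opening: 0.687
grasp_force: 76.1
clock: 38.6
eef_pos: [483.8, -221.7, 23.4]
tcp_rot: [-3.13, -1.051, 1.592]
contact_force: [-0.1, -0.1, 0.2]
opening: 0.687
grasp_force: 76.1
clock: 38.8
eef_pos: [483.9, -221.7, 22.3]
tcp_rot: [-3.131, -1.053, 1.593]
contact_force: [-0.6, -2.1, 5.4]
opening: 0.688
grasp_force: 76.6
```

```bash

python3 -m crank '[[0,0,0,0,0,0,0.2],[0,0,0,0,0,0,0],[0,0,0,0,0,0,0],[0,0,0,0,0,0,0]]'
python3 -m crank '[[0,0,-0.02,0,0,0,0],[0,0,-0.05,0,0,0,0],[0.02,0,-0.09,0,0,0,0],[0.06,0,-0.09,0,0,0,0],[0.1,0,-0.09,0,0,0,0]]'
python3 -m crank '[[0,0,0,0,-0.14,0,0],[0,0,0,0,-0.28,0,0],[0,0,0,0,-0.42,0,0],[0,0,0,0,-0.56,0,0],[0,0,0,0,-0.7,0,0]]'
python3 -m crank '[[0,0,0,0,-0.14,0,0],[0,0,0,0,-0.28,0,0],[0,0,0,0,-0.35,0,0],[0,0,0,0,-0.35,0,0],[0,0,0,0,-0.35,0,0]]'
python3 - <<'E'
from h import *
s=r.sense();print(s["eef_pos"],s["tcp_rot"])
f=cal("wrist"); print(fit(f,484.5,-211,2,dims=(60,28,42)))
E
```

```text
clock: 39.2
eef_pos: [483.5, -221.4, 21.0]
tcp_rot: [-3.129, -1.052, 1.59]
contact_force: [-0.4, -0.1, 0.3]
opening: 0.994
grasp_force: 0.0
clock: 39.7
eef_pos: [485.3, -250.5, 153.4]
tcp_rot: [-3.129, -1.051, 1.589]
contact_force: [0.4, 0.8, -0.2]
opening: 0.999
grasp_force: 0.0
clock: 40.2
eef_pos: [485.6, -250.4, 153.3]
tcp_rot: [-3.137, -0.345, 1.6]
contact_force: [-0.2, 1.3, 0.4]
opening: 1.0
grasp_force: 0.0
clock: 40.7
eef_pos: [485.4, -249.4, 152.7]
tcp_rot: [-3.135, -0.003, 1.603]
contact_force: [-0.7, -0.5, 0.2]
opening: 0.999
grasp_force: 0.0
[ 485.39001268 -249.42110418  152.66100119] [-3.13517217 -0.00347971  1.60282518]
(array([ 484.1, -211.3,    2. ]), np.float64(0.919))
```

```bash

python3 -m crank '[[0.015,0,0.01,0,-0.13,0,0],[0.03,0,0.03,0,-0.26,0,0],[0.045,0,0.05,0,-0.39,0,0],[0.045,0,0.06,0,-0.52,0,0],[0.045,0,0.06,0,-0.52,0,0]]'
python3 -m crank '[[0,0,0,0,0,0,0],[0,0,0,0,0,0,0]]'
python3 -c "
from h import *
s=r.sense();print(s['eef_pos'],s['tcp_rot'],tool([484.6,-203.5,30]))"
```

```text
clock: 41.25
eef_pos: [483.0, -205.2, 91.3]
tcp_rot: [-3.132, 0.521, 1.605]
contact_force: [-0.3, -1.0, -0.2]
opening: 1.003
grasp_force: 0.0
clock: 41.45
eef_pos: [483.4, -205.1, 92.0]
tcp_rot: [-3.131, 0.516, 1.607]
contact_force: [-0.6, 0.6, 0.3]
opening: 1.0
grasp_force: 0.0
[ 483.362115   -205.14045947   92.00656522] [-3.13127682  0.51623295  1.60650433] [0.032  0.0018 0.0531]
```

```bash

python3 -m crank '[[0.01,0.001,0.018,0,0,0,0],[0.02,0.001,0.035,0,0,0,0],[0.027,0.001,0.047,0,0,0,0],[0.032,0.001,0.053,0,0,0,0],[0.032,0.001,0.053,0,0,0,0]]'
python3 -m crank '[[0,0,0,0,0,0,0.2],[0,0,0,0,0,0,0.4],[0,0,0,0,0,0,0.4],[0,0,0,0,0,0,0.4]]' 60
python3 -m crank '[[-0.005,0,-0.0087,0,0,0,0.4],[-0.015,0,-0.026,0,0,0,0.4],[-0.03,0,-0.052,0,0,0,0.4],[-0.03,0,-0.052,0,0.13,0,0.4],[-0.03,0,-0.052,0,0.26,0,0.4]]' 70
python3 -m crank '[[0,0,0,0,0.13,0,0.4],[0,0,0,0,0.26,0,0.4],[0,0,0,0,0.39,0,0.4],[0,0,0,0,0.52,0,0.4],[0,0,0,0,0.65,0,0.4]]'
python3 -m crank '[[0,0,0,0,0.13,0,0.4],[0,0,0,0,0.26,0,0.4],[0,0,0,0,0.39,0,0.4],[0,0,0,0,0.52,0,0.4],[0,0,0,0,0.66,0,0.4]]'
python3 -m crank '[[0,0,0,0,0,0,0.4],[0,0,0,0,0,0,0.4],[0,0,0,0,0,0,0.4]]'
python3 -c "
from h import *
s=r.sense();print(s['eef_pos'],s['tcp_rot'],tool([484.3,-204.5,24]))"
```

```text
clock: 41.95
eef_pos: [483.8, -204.3, 30.4]
tcp_rot: [-3.133, 0.518, 1.604]
contact_force: [-0.3, -0.6, -0.1]
opening: 1.001
grasp_force: 0.0
clock: 42.35
eef_pos: [484.7, -203.6, 31.8]
tcp_rot: [-3.136, 0.519, 1.605]
contact_force: [-1.0, 1.0, 7.0]
opening: 0.688
grasp_force: 64.6
clock: 42.85
eef_pos: [484.7, -202.6, 92.0]
tcp_rot: [-3.135, 0.282, 1.606]
contact_force: [-1.7, 0.6, -1.0]
opening: 0.683
grasp_force: 75.4
clock: 43.35
eef_pos: [484.5, -203.9, 92.0]
tcp_rot: [-3.136, -0.369, 1.599]
contact_force: [-0.7, -0.2, -2.2]
opening: 0.686
grasp_force: 75.4
clock: 43.85
eef_pos: [484.3, -204.5, 91.6]
tcp_rot: [-3.13, -1.028, 1.59]
contact_force: [0.3, -0.6, -0.9]
opening: 0.689
grasp_force: 75.4
clock: 44.15
eef_pos: [483.8, -203.4, 91.1]
tcp_rot: [-3.124, -1.021, 1.586]
contact_force: [0.3, 0.0, 0.2]
opening: 0.689
grasp_force: 75.4
[ 483.82475331 -203.42020288   91.11067654] [-3.12433282 -1.02077148  1.58635427] [-0.0578  0.001   0.0341]
```

```bash

python3 -m crank '[[-0.02,0,0.012,0,0.026,0,0.4],[-0.035,0,0.021,0,0.026,0,0.4],[-0.05,0,0.03,0,0.026,0,0.4],[-0.057,0,0.034,0,0.026,0,0.4],[-0.057,0,0.034,0,0.026,0,0.4]]'
python3 -m crank '[[-0.0013,0,0.0007,0,0,0,0.4],[-0.0013,0,0.0007,0,0,0,0.4]]'
python3 -m crank '[[-0.0009,0,0.0005,0,0,0,0.4],[-0.0009,0,0.0005,0,0,0,0.4]]'
```

```text
clock: 44.65
eef_pos: [482.6, -203.9, 23.5]
tcp_rot: [-3.12, -1.051, 1.582]
contact_force: [0.3, 0.2, -0.3]
opening: 0.689
grasp_force: 75.4
clock: 44.85
eef_pos: [482.8, -204.2, 23.0]
tcp_rot: [-3.121, -1.051, 1.583]
contact_force: [-0.7, 0.1, 4.1]
opening: 0.686
grasp_force: 75.6
clock: 45.05
eef_pos: [482.8, -204.2, 22.9]
tcp_rot: [-3.122, -1.052, 1.584]
contact_force: [-2.2, -1.9, 10.1]
opening: 0.685
grasp_force: 76.2
```

```bash

python3 -m crank '[[0,0,0,0,0,0,0.2],[0,0,0,0,0,0,0],[0,0,0,0,0,0,0],[0,0,0,0,0,0,0]]'
python3 -m crank '[[0,0,-0.02,0,0,0,0],[0,0,-0.05,0,0,0,0],[0.02,0,-0.09,0,0,0,0],[0.06,0,-0.09,0,0,0,0],[0.1,0,-0.09,0,0,0,0]]'
python3 -m crank '[[0,0,0,0,-0.14,0,0],[0,0,0,0,-0.28,0,0],[0,0,0,0,-0.42,0,0],[0,0,0,0,-0.56,0,0],[0,0,0,0,-0.7,0,0]]'
python3 -m crank '[[0,0,0,0,-0.14,0,0],[0,0,0,0,-0.28,0,0],[0,0,0,0,-0.35,0,0],[0,0,0,0,-0.35,0,0],[0,0,0,0,-0.35,0,0]]'
python3 - <<'E'
from h import *
s=r.sense();print(s["eef_pos"],s["tcp_rot"])
f=cal("wrist"); m=wood(f); g=cv2.cvtColor(f["image"],cv2.COLOR_RGB2HSV)
c=proj(f,[[483.5,-193,28]])[0].astype(int); cv2.circle(m,tuple(int(v) for v in c),22,1,-1)
p,i=fit(f,483.5,-193,2,m=m,rad=85); print(p,i); 
q=proj(f,[[p[0],p[1],28]])[0].astype(int); print("cup pixel",f["image"][q[1],q[0]])
print(tool([p[0],p[1],22]))
E
```

```text
clock: 45.45
eef_pos: [482.7, -204.2, 21.1]
tcp_rot: [-3.12, -1.05, 1.582]
contact_force: [-0.6, 0.2, 1.1]
opening: 0.996
grasp_force: 0.0
clock: 45.95
eef_pos: [484.9, -233.1, 153.6]
tcp_rot: [-3.121, -1.05, 1.581]
contact_force: [0.2, 0.3, -0.9]
opening: 1.001
grasp_force: 0.0
clock: 46.45
eef_pos: [485.2, -233.1, 153.5]
tcp_rot: [-3.132, -0.344, 1.597]
contact_force: [0.5, 1.2, -1.7]
opening: 1.005
grasp_force: 0.0
clock: 46.95
eef_pos: [485.0, -232.1, 152.9]
tcp_rot: [-3.131, -0.002, 1.602]
contact_force: [0.5, 0.0, -0.1]
opening: 1.002
grasp_force: 0.0
[ 484.99613155 -232.07535166  152.86888296] [-3.13083871e+00 -2.31636108e-03  1.60153236e+00]
[ 483.2 -194.1    1.7] 0.949
cup pixel [102  92  91]
[0.0383 0.0008 0.1308]
```

```bash

python3 -m crank '[[0.02,-0.001,0.03,-0.01,0,0,0],[0.0385,-0.001,0.07,-0.01,0,0,0],[0.0385,-0.001,0.1,-0.01,0,0,0],[0.0385,-0.001,0.12,-0.01,0,0,0],[0.0385,-0.001,0.13,-0.01,0,0,0]]'
python3 -m crank '[[0,0,0,0,0,0,0.2],[0,0,0,0,0,0,0.4],[0,0,0,0,0,0,0.4],[0,0,0,0,0,0,0.4]]' 60
python3 -m crank '[[0,0,-0.01,0,0,0,0.4],[0,0,-0.04,0,0,0,0.4],[0,0,-0.08,0,0,-0.06,0.4],[0,0,-0.08,0,0,-0.066,0.4],[0,0,-0.08,0,0,-0.066,0.4]]'
python3 -c "
from h import *
s=r.sense();print(s['eef_pos'],s['tcp_rot'],tool([645.2,-51.4,102]))"
```

```text
clock: 47.5
eef_pos: [480.2, -194.5, 20.6]
tcp_rot: [-3.138, -0.003, 1.599]
contact_force: [-0.1, 0.3, 0.2]
opening: 0.996
grasp_force: 0.0
clock: 47.9
eef_pos: [482.1, -194.6, 23.9]
tcp_rot: [3.14, 0.0, 1.6]
contact_force: [0.3, -0.2, -0.3]
opening: 0.688
grasp_force: 64.4
clock: 48.4
eef_pos: [482.3, -194.4, 104.5]
tcp_rot: [3.139, 0.001, 1.666]
contact_force: [0.0, -0.1, -1.2]
opening: 0.684
grasp_force: 64.8
[ 482.27146489 -194.43630025  104.51943295] [3.13931168e+00 1.05655889e-03 1.66622991e+00] [0.1269 0.1758 0.0028]
```

```bash

python3 -m crank '[[0.035,0,0,0,0,0,0.4],[0.07,0.02,0,0,0,0,0.4],[0.1,0.05,0,0,0,0,0.4],[0.12,0.09,0,0,0,0,0.4],[0.127,0.13,0,0,0,0,0.4]]'
python3 -m crank '[[0,0.03,0,0,0,0,0.4],[0,0.044,0,0,0,0,0.4],[0,0.044,0.02,0,0,0,0.4],[0,0.044,0.02,0,0,0,0.4]]'
python3 -m crank '[[0,0,0,0,0,0,0.4],[0,0,0,0,0,0,0.4],[0,0,0,0,0,0,0.4]]'
python3 - <<'E'
from h import *
s=r.sense();print(s["eef_pos"],s["tcp_rot"],tool([645.2,-51.4,58]))
f=cal("wrist"); cv2.imwrite("pics/w6.png",f["image"][:,:,::-1])
E
```

```text
clock: 48.9
eef_pos: [598.6, -52.8, 101.8]
tcp_rot: [-3.139, -0.001, 1.667]
contact_force: [-0.5, 0.2, -0.3]
opening: 0.687
grasp_force: 64.7
clock: 49.3
eef_pos: [640.2, -50.6, 79.4]
tcp_rot: [-3.135, -0.001, 1.666]
contact_force: [-2.4, -0.0, -1.2]
opening: 0.688
grasp_force: 64.7
clock: 49.6
eef_pos: [642.5, -51.2, 83.4]
tcp_rot: [3.142, -0.0, 1.666]
contact_force: [0.4, 0.3, -0.3]
opening: 0.688
grasp_force: 64.7
[642.54751488 -51.23468196  83.42601136] [ 3.14156331e+00 -2.74589550e-04  1.66611630e+00] [-0.0004  0.0026  0.0254]
```

View pics/w6.png

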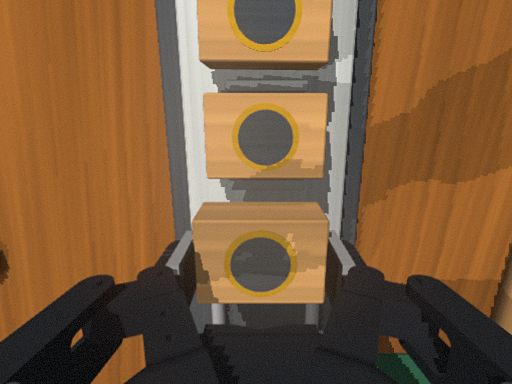

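B is seated between its ribs and centred: 205–327 px against the bed's 186–353. C is held level and cup up over bay 0, so I'll lower it.

```bash

python3 -m crank '[[0,0.003,0.01,0,0,0,0.4],[0,0.003,0.018,0,0,0,0.4],[0,0.003,0.023,0,0,0,0.4],[0,0.003,0.023,0,0,0,0.4]]'
python3 -m crank '[[0,0,0.003,0,0,0,0.4],[0,0,0.003,0,0,0,0.4]]'
python3 -m crank '[[0,0,0.0015,0,0,0,0.4],[0,0,0.0015,0,0,0,0.4]]'
python3 -m crank '[[0,0,0.0015,0,0,0,0.4],[0,0,0.0015,0,0,0,0.4]]'
```

```text
clock: 50.05
eef_pos: [644.5, -50.7, 58.3]
tcp_rot: [-3.139, -0.001, 1.666]
contact_force: [0.7, 0.6, -1.0]
opening: 0.685
grasp_force: 64.7
clock: 50.25
eef_pos: [645.3, -50.8, 56.5]
tcp_rot: [-3.141, -0.0, 1.666]
contact_force: [0.1, -0.5, -0.8]
opening: 0.686
grasp_force: 64.7
clock: 50.45
eef_pos: [645.7, -50.8, 55.6]
tcp_rot: [-3.141, -0.0, 1.666]
contact_force: [0.8, -0.4, 2.5]
opening: 0.683
grasp_force: 64.8
clock: 50.65
eef_pos: [645.7, -50.8, 55.5]
tcp_rot: [-3.141, -0.0, 1.666]
contact_force: [-5.9, 0.1, 16.4]
opening: 0.689
grasp_force: 66.7
```

```bash

python3 -m crank '[[0,0,-0.003,0,0,0,0.3],[0,0,-0.003,0,0,0,0],[0,0,-0.003,0,0,0,0],[0,0,-0.003,0,0,0,0],[0,0,-0.003,0,0,0,0]]'
python3 -m crank '[[0,0,-0.04,0,0,0,0],[0,0,-0.08,0,0,0,0],[0.03,0,-0.11,0,0,0,0],[0.07,-0.003,-0.13,0,0,0,0],[0.11,-0.005,-0.145,0,0,0,0]]'
python3 -m crank '[[0.04,0,0,0,0,-0.13,0],[0.08,0,0,0,0,-0.26,0],[0.117,0,0,0,0,-0.39,0],[0.117,0,0,0,0,-0.52,0],[0.117,0,0,0,0,-0.65,0]]'
python3 -m crank '[[0,0,0,0,0,-0.13,0],[0,0,0,0,0,-0.26,0],[0,0,0,0,0,-0.39,0],[0,0,0,0,0,-0.52,0],[0,0,0,0,0,-0.65,0]]'
python3 -m crank '[[0,0,0,0,0,-0.13,0],[0,0,0,0,0,-0.27,0],[0,0,0,0,0,-0.27,0],[0,0,0,0,0,-0.27,0]]'
python3 - <<'E'
from h import *
s=r.sense();print(s["eef_pos"],s["tcp_rot"],s["qpos"].round(2),tool([618.7,174.5,100]),tool([618.7,174.5,65]))
f=cal("wrist"); cv2.imwrite("pics/w7.png",f["image"][:,:,::-1])
E
```

```text
clock: 51.15
eef_pos: [645.4, -50.8, 56.5]
tcp_rot: [-3.141, -0.0, 1.666]
contact_force: [-0.5, 0.9, -0.2]
opening: 1.0
grasp_force: 0.0
clock: 51.65
eef_pos: [630.4, 58.9, 203.6]
tcp_rot: [3.14, -0.0, 1.665]
contact_force: [0.7, -0.5, -1.2]
opening: 1.0
grasp_force: 0.0
clock: 52.15
eef_pos: [618.5, 176.2, 201.6]
tcp_rot: [-3.141, -0.001, 2.324]
contact_force: [-0.4, -0.4, -0.8]
opening: 1.003
grasp_force: 0.0
clock: 52.65
eef_pos: [618.8, 174.6, 201.6]
tcp_rot: [3.141, -0.001, 2.972]
contact_force: [-0.2, -0.5, -0.7]
opening: 1.002
grasp_force: 0.0
clock: 53.05
eef_pos: [618.8, 174.6, 201.7]
tcp_rot: [3.141, -0.001, -3.051]
contact_force: [-0.3, -0.3, 0.3]
opening: 1.003
grasp_force: 0.0
[618.84006107 174.64606792 201.69148264] [ 3.14118716e+00 -8.65374883e-04 -3.05084415e+00] [ 0.27  0.43  1.64  0.    1.08 -1.39] [ 1.000e-04 -2.000e-04  1.017e-01] [ 0.     -0.0002  0.1367]
```

View pics/w7.png

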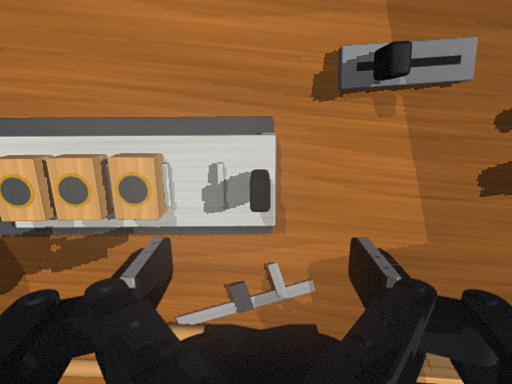

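All three sit flat and cup up in bays 0–2, with the grip at (260,190). The arming grip top is at (393,58). Now I'll push the carriage in.

```bash

python3 -m crank '[[0,0,0.04,0,0,0,0],[0,0,0.08,0,0,0,0],[0,0,0.11,0,0,0,0],[0,0,0.13,0,0,0,0],[0,0,0.136,0,0,0,0]]'
python3 -m crank '[[0,0,0,0,0,0,0.5],[0,0,0,0,0,0,0.9],[0,0,0,0,0,0,0.9],[0,0,0,0,0,0,0.9],[0,0,0,0,0,0,0.9]]' 60
python3 -m crank '[[0,-0.005,0,0,0,0,0.9],[0,-0.015,0,0,0,0,0.9],[0,-0.025,0,0,0,0,0.9],[0,-0.035,0,0,0,0,0.9],[0,-0.045,0,0,0,0,0.9]]' 
python3 -m crank '[[0,-0.01,0,0,0,0,0.9],[0,-0.02,0,0,0,0,0.9],[0,-0.03,0,0,0,0,0.9],[0,-0.04,0,0,0,0,0.9],[0,-0.05,0,0,0,0,0.9]]' 
python3 -m crank '[[0,-0.01,0,0,0,0,0.9],[0,-0.02,0,0,0,0,0.9],[0,-0.03,0,0,0,0,0.9],[0,-0.04,0,0,0,0,0.9],[0,-0.05,0,0,0,0,0.9]]' 
python3 -m crank '[[0,-0.007,0,0,0,0,0.9],[0,-0.014,0,0,0,0,0.9],[0,-0.02,0,0,0,0,0.9],[0,-0.025,0,0,0,0,0.9],[0,-0.025,0,0,0,0,0.9]]' 
```

```text
clock: 53.6
eef_pos: [617.3, 174.3, 63.3]
tcp_rot: [-3.141, -0.005, -3.049]
contact_force: [-0.8, 0.1, -0.2]
opening: 0.998
grasp_force: 0.0
clock: 54.1
eef_pos: [619.4, 174.8, 67.0]
tcp_rot: [3.141, 0.001, -3.047]
contact_force: [-0.6, -1.0, 3.5]
opening: 0.2
grasp_force: 58.4
clock: 54.6
eef_pos: [623.7, 130.2, 67.0]
tcp_rot: [3.14, 0.001, -3.047]
contact_force: [-0.6, 3.2, 5.3]
opening: 0.2
grasp_force: 59.0
clock: 55.1
eef_pos: [628.6, 80.3, 67.0]
tcp_rot: [3.14, 0.001, -3.047]
contact_force: [-0.6, 3.4, 6.2]
opening: 0.204
grasp_force: 59.0
clock: 55.6
eef_pos: [633.4, 30.4, 67.0]
tcp_rot: [3.141, 0.001, -3.047]
contact_force: [-0.9, 4.3, 5.4]
opening: 0.205
grasp_force: 59.0
clock: 56.1
eef_pos: [635.9, 4.8, 67.0]
tcp_rot: [-3.142, 0.002, -3.047]
contact_force: [0.7, -1.8, 7.1]
opening: 0.201
grasp_force: 59.1
```

```bash

python3 -m crank '[[0,-0.003,0,0,0,0,0.9],[0,-0.006,0,0,0,0,0.9],[0,-0.008,0,0,0,0,0.9],[0,-0.008,0,0,0,0,0.9]]' 
python3 -m crank '[[0,-0.003,0,0,0,0,0.9],[0,-0.005,0,0,0,0,0.9],[0,-0.005,0,0,0,0,0.9]]' 
python3 -m crank '[[0,-0.003,0,0,0,0,0.9],[0,-0.004,0,0,0,0,0.9],[0,-0.004,0,0,0,0,0.9]]' 
```

```text
clock: 56.5
eef_pos: [636.6, -2.6, 67.0]
tcp_rot: [3.141, 0.002, -3.047]
contact_force: [0.4, 0.9, 6.1]
opening: 0.201
grasp_force: 59.1
clock: 56.8
eef_pos: [636.8, -4.3, 67.0]
tcp_rot: [3.137, 0.001, -3.048]
contact_force: [-1.7, 20.3, 8.4]
opening: 0.199
grasp_force: 59.7
clock: 57.1
eef_pos: [636.8, -4.5, 67.0]
tcp_rot: [3.133, 0.001, -3.048]
contact_force: [-2.8, 41.2, 9.9]
opening: 0.203
grasp_force: 60.2
```

```bash

python3 -m crank '[[0,0.003,0,0,0,0,0.9],[0,0.006,0,0,0,0,0.9],[0,0.006,0,0,0,0,0.9]]' 
python3 -m crank '[[0,0,0,0,0,0,0.5],[0,0,0,0,0,0,0],[0,0,0,0,0,0,0],[0,0,0,0,0,0,0],[0,0,0,0,0,0,0]]' 
python3 -m crank '[[0,0,-0.04,0,0,0,0],[0,0,-0.08,0,0,0,0],[0,0,-0.12,0,0,0,0],[0.03,0.03,-0.145,0,0,0,0],[0.06,0.06,-0.145,0,0,0,0]]' 
python3 -m crank '[[0.03,0.04,0,0,0,-0.03,0],[0.05,0.08,0,0,0,-0.06,0],[0.07,0.12,0,0,0,-0.06,0],[0.07,0.16,0,0,0,-0.06,0],[0.07,0.19,0,0,0,-0.06,0]]' 
python3 -m crank '[[0,0,0,0,0,0,0],[0,0,0,0,0,0,0]]' 
python3 - <<'E'
from h import *
import pickle
s=r.sense();print(s["eef_pos"],s["tcp_rot"],s["qpos"].round(2))
f=cal("wrist"); a=f["image"][:,:,::-1]
t=cal("top"); b=cv2.resize(t["image"][110:230,150:350,::-1],(640,384),interpolation=cv2.INTER_CUBIC)
cv2.imwrite("pics/w8.png",cv2.resize(np.hstack([a,b]),(800,267),interpolation=cv2.INTER_AREA)); cv2.imwrite("pics/w8w.png",a)
pickle.dump(f,open("w8.pkl","wb"))
E
```

```text
clock: 57.4
eef_pos: [636.8, -4.2, 67.0]
tcp_rot: [3.14, 0.002, -3.046]
contact_force: [-0.5, 8.0, 7.6]
opening: 0.202
grasp_force: 60.9
clock: 57.9
eef_pos: [635.9, -5.7, 65.7]
tcp_rot: [3.141, -0.001, -3.047]
contact_force: [0.9, -0.3, 0.2]
opening: 0.999
grasp_force: 0.0
clock: 58.4
eef_pos: [572.5, 48.6, 214.7]
tcp_rot: [3.141, 0.006, -3.049]
contact_force: [0.7, -0.1, -0.4]
opening: 1.004
grasp_force: 0.0
clock: 58.9
eef_pos: [482.1, 232.9, 211.3]
tcp_rot: [3.141, -0.0, -2.986]
contact_force: [1.2, -0.7, -0.4]
opening: 1.0
grasp_force: 0.0
clock: 59.1
eef_pos: [482.7, 231.2, 210.8]
tcp_rot: [3.142, -0.001, -2.985]
contact_force: [-0.2, -0.3, -0.3]
opening: 1.001
grasp_force: 0.0
[482.73662263 231.20648967 210.83998528] [ 3.14153078e+00 -8.74651136e-04 -2.98508871e+00] [ 0.44  0.26  1.86  0.    1.02 -1.28]
```

View pics/w8.png

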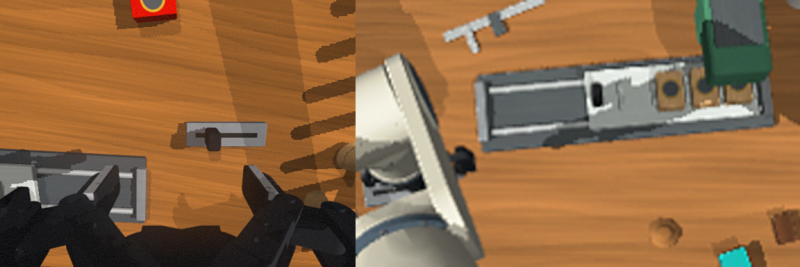

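The carriage is fully in with all three blocks aboard. I'll fit the arming grip by code.

```bash
python3 - <<'E'
from h import *
import pickle
f=pickle.load(open("w8.pkl","rb"))
v=f["image"].max(2); m=cv2.morphologyEx((v<50).astype(np.uint8),cv2.MORPH_OPEN,np.ones((11,11)))
w=m[170:235,270:400]; ys,xs=np.nonzero(w); print("blob",xs.min()+270,xs.max()+270,ys.min()+170,ys.max()+170)
p,i=fit(f,501,277,8.5,dims=(28,20,40),z0=15,rad=45,m=m); print(p,i)
g=f["image"].astype(int); box=((v>110)&(g.max(2)-g.min(2)<40)).astype(np.uint8); 
ys,xs=np.nonzero(box[165:225,255:400]); print("box px",xs.min()+255,xs.max()+255,ys.min()+165,ys.max()+165)
print("box ends",onz(f,(xs.min()+255,195),14),onz(f,(xs.max()+255,192),14))
print(tool([p[0],p[1],100]),tool([p[0],p[1],45]))
E
```

```text
Traceback (most recent call last):
ValueError: zero-size array to reduction operation minimum which has no identity
```

```bash
python3 - <<'E'
from h import *
import pickle
f=pickle.load(open("w8.pkl","rb"))
v=f["image"].max(2).astype(int); g=f["image"].astype(int)
print(v[170:225:5,255:400:8])
sat=g.max(2)-g.min(2)
m=((v<75)&(sat<25)).astype(np.uint8); m=cv2.morphologyEx(m,cv2.MORPH_OPEN,np.ones((9,9)))
p,i=fit(f,501,277,8.5,dims=(28,20,40),z0=15,rad=45,m=m); print(p,i,m[160:230,260:400].sum())
box=((v>90)&(sat<35)).astype(np.uint8)
ys,xs=np.nonzero(box[165:225,255:400]); print("box px",xs.min()+255,xs.max()+255,ys.min()+165,ys.max()+165)
print("box ends",onz(f,(xs.min()+255,195),14),onz(f,(xs.max()+255,192),14))
print(tool([p[0],p[1],100]),tool([p[0],p[1],45]))
E
```

```text
[[175 172 172 177 176 171 181 178 176 177 173 158 158 165 156 156 156 159
  159]
 [179 187 105 102 105 107 111 110 109 108 100  99  87  87  83  87 162 157
  160]
 [175 119 153 149 152 154 148 151 149 142 147 151 121 123 126 124 125 150
  153]
 [165 111 151 149 154  93  52  51 142 148 149 148 125 127 120 125 133 150
  154]
 [116 116 111  98  85  66  52  47 146 153 152 152 126 133 130 130 146 147
  144]
 [111 108  99 101  54  55  60  55  54  60  58  54  51  42  48 125 155 155
  151]
 [ 98 105  96  90 100  57  55  58 151 146 148 146 141 127 119 125 156 149
  150]
 [104 109 100  96  98  65  54  56 150 141 149 145 144 124 126 124 147 147
  145]
 [107 105  80 105  99 106  61  61 125 118 102 123 124 102 116 114 147 146
  142]
 [164 165 156 157 171 169  51  49 155 171 179 182 161 143 141 149 155 155
  151]
 [169 180 171 174 177 172 139 143 173 178 174 173 176 145 152 151 147 150
  137]]
[499.4 286.1  37.1] 0.462 369
box px 268 384 175 210
box ends [508.08581749 244.08078757  14.        ] [484.3059617  372.13163482  14.        ]
[-0.025   0.0528  0.1108] [-0.0251  0.0528  0.1658]
```

```bash
python3 - <<'E'
from h import *
import pickle
f=pickle.load(open("w8.pkl","rb"))
v=cv2.medianBlur(f["image"].max(2),5)
m=(v<76).astype(np.uint8)
for r0 in range(176,226,3): print(r0,"".join("#" if x else "." for x in m[r0,262:392]))
m=cv2.morphologyEx(m,cv2.MORPH_OPEN,np.ones((9,5)))
for y0 in (265,277): 
    p,i=fit(f,503,y0,9,dims=(28,20,40),z0=15,rad=45,m=m); print(p,i)
print("top ctr guess",onz(f,(307,203),55))
E
```

```text
176 ..................................................................................................................................
179 ..................................................................................................................................
182 ..................................................................................................................................
185 ...................................###############................................................................................
188 .................................####################.............................................................................
191 ......................##################################...............................####################.......................
194 ....................#########################################################################################.....................
197 .....................######################################################################################.......................
200 ................
[... 601 characters left out ...]
.....................................................
215 ......................................################............................................................................
218 ..................................................................................................................................
221 ..................................................................................................................................
224 ..................................................................................................................................
[500.8 282.1  20.4] 0.804
[500.8 282.1  20.4] 0.804
top ctr guess [498.4398284  280.56805819  55.        ]
```

```bash

python3 -m crank '[[-0.012,0.02,0.03,0,0,0,0],[-0.024,0.047,0.06,0,0,0,0],[-0.024,0.047,0.1,0,0,0,0],[-0.024,0.047,0.14,0,0,0,0],[-0.024,0.047,0.164,0,0,0,0]]' 
python3 -m crank '[[0,0,0,0,0,0,0.5],[0,0,0,0,0,0,0.9],[0,0,0,0,0,0,0.9],[0,0,0,0,0,0,0.9],[0,0,0,0,0,0,0.9]]' 40
python3 -m crank '[[0,0.008,0,0,0,0,0.9],[0,0.016,0,0,0,0,0.9],[0,0.024,0,0,0,0,0.9],[0,0.032,0,0,0,0,0.9],[0,0.04,0,0,0,0,0.9]]'
python3 -m crank '[[0,0.005,0,0,0,0,0.9],[0,0.01,0,0,0,0,0.9],[0,0.015,0,0,0,0,0.9],[0,0.015,0,0,0,0,0.9]]'
```

```text
clock: 59.7
eef_pos: [498.4, 279.3, 44.1]
tcp_rot: [-3.141, -0.004, -2.988]
contact_force: [-0.2, 0.2, -0.4]
opening: 0.998
grasp_force: 0.0
clock: 60.2
eef_pos: [500.3, 281.6, 48.6]
tcp_rot: [3.14, 0.002, -2.987]
contact_force: [0.2, -1.3, 5.9]
opening: 0.228
grasp_force: 41.9
clock: 60.7
eef_pos: [494.1, 321.5, 48.6]
tcp_rot: [3.14, 0.002, -2.987]
contact_force: [0.6, -0.7, 6.6]
opening: 0.222
grasp_force: 41.9
clock: 61.1
eef_pos: [491.7, 336.8, 48.7]
tcp_rot: [3.14, 0.002, -2.986]
contact_force: [-1.2, 1.1, 5.7]
opening: 0.225
grasp_force: 41.7
```

Opening 0.225 ≈ 19 mm, so the grip is held. I'll go on to the stop.

```bash

python3 -m crank '[[0,0.003,0,0,0,0,0.9],[0,0.006,0,0,0,0,0.9],[0,0.006,0,0,0,0,0.9]]'
python3 -m crank '[[0,0.003,0,0,0,0,0.9],[0,0.005,0,0,0,0,0.9],[0,0.005,0,0,0,0,0.9]]'
python3 -m crank '[[0,0.003,0,0,0,0,0.9],[0,0.004,0,0,0,0,0.9],[0,0.004,0,0,0,0,0.9]]'
```

```text
clock: 61.4
eef_pos: [490.8, 342.4, 48.7]
tcp_rot: [3.14, 0.002, -2.986]
contact_force: [0.1, 0.2, 5.1]
opening: 0.226
grasp_force: 41.7
clock: 61.7
eef_pos: [490.1, 347.1, 48.7]
tcp_rot: [3.14, 0.002, -2.986]
contact_force: [-1.0, -0.0, 4.6]
opening: 0.23
grasp_force: 41.7
clock: 62.0
eef_pos: [489.9, 347.7, 48.6]
tcp_rot: [-3.138, 0.001, -2.985]
contact_force: [6.3, -18.4, 11.7]
opening: 0.229
grasp_force: 42.7
```

```bash

python3 -m crank '[[0,0.002,0,0,0,0,0.9],[0,0.003,0,0,0,0,0.9],[0,0.003,0,0,0,0,0.9]]'
python3 -m crank '[[0,-0.003,0,0,0,0,0.9],[0,-0.005,0,0,0,0,0.9],[0,-0.005,0,0,0,0,0.9]]'
python3 -m crank '[[0,0,0,0,0,0,0.5],[0,0,0,0,0,0,0],[0,0,0,0,0,0,0],[0,0,0,0,0,0,0],[0,0,0,0,0,0,0]]'
python3 -m crank '[[0,0,-0.04,0,0,0,0],[0,0,-0.08,0,0,0,0],[0,0,-0.12,0,0,0,0],[0,0,-0.16,0,0,0,0],[0.05,0.04,-0.16,0,0,0,0]]'
python3 -m crank '[[0.02,0.04,0,0,0,0,0],[0.04,0.08,0,0,0,0,0],[0.05,0.12,0,0,0,0,0],[0.05,0.16,0,0,0,0,0],[0.05,0.16,0,0,0,0,0]]'
python3 - <<'E'
from h import *
t=cal("top"); s=cal("scene"); f=cal("wrist")
v=lambda im:cv2.medianBlur(im.max(2),3)
c=lambda cam,P:proj(cam,[P])[0]
# control box grip at far end: dark blob near predicted (490,347,55), carriage grip near (637,-5,82)
for n,cam in (("top",t),("scene",s)):
    for P in ([490,347.5,45],[637,-4.5,70]):
        q=c(cam,P); x,y=q.astype(int); w=v(cam["image"])[y-12:y+13,x-12:x+13]<50
        ys,xs=np.nonzero(w); print(n,P,q.round(1),"dark blob",(xs.mean()+x-12).round(1) if len(xs) else None,(ys.mean()+y-12).round(1) if len(ys) else None,len(xs))
    for P in [(649.5+12.2,-51.4-179+0,60),(656.3,-177,60),(651,-123,60)]:
        q=c(cam,P).astype(int); print(n,P,q,cam["image"][q[1],q[0]])
E
```

```text
clock: 62.3
eef_pos: [489.8, 348.1, 48.6]
tcp_rot: [-3.134, -0.0, -2.984]
contact_force: [11.3, -34.1, 17.0]
opening: 0.225
grasp_force: 43.5
clock: 62.6
eef_pos: [490.0, 347.4, 48.7]
tcp_rot: [-3.141, 0.001, -2.987]
contact_force: [2.8, -8.5, 7.6]
opening: 0.225
grasp_force: 42.3
clock: 63.1
eef_pos: [488.7, 348.6, 47.0]
tcp_rot: [3.141, -0.001, -2.987]
contact_force: [0.4, 0.1, 0.2]
opening: 1.001
grasp_force: 0.0
clock: 63.6
eef_pos: [451.3, 374.2, 213.1]
tcp_rot: [3.136, 0.01, -2.991]
contact_force: [0.1, 1.4, 0.6]
opening: 0.997
grasp_force: 0.0
clock: 64.1
eef_pos: [370.1, 528.0, 207.2]
tcp_rot: [3.139, 0.0, -2.983]
contact_force: [-0.4, -0.1, -0.8]
opening: 0.998
grasp_force: 0.0
top [490, 347.5, 45] [157.5 194.6] dark blob 159.4 195.4 59
top [637, -4.5, 70] [258.  152.5] dark blob 258.1 152.3 43
top (661.7, -230.4, 60) [321 146] [52 94 70]
top (656.3, -177, 60) [306 148] [ 98 103 106]
top (651, -123, 60) [291 149] [ 98 105 105]
scene [490, 347.5, 45] [356.7 214.5] dark blob 355.2 219.2 41
scene [637, -4.5, 70] [235.4 228.3] dark blob 235.6 234.3 45
scene (661.7, -230.4, 60) [159 224] [119 122 121]
scene (656.3, -177, 60) [177 225] [130 128 120]
scene (651, -123, 60) [195 227] [106 110 108]
```

```bash
python3 -c "
from rig import sign_off
print(sign_off())"
```

```text
the job is handed in; nothing more can be done
None
```

The job is handed in: all three blocks lie cup up in bays 0–2, the carriage is in at its stop under the head, and the arming slide was then pushed to its far end stop.

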